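# Turn stone slabs from flat to upright with a tilting tray

### The job

Lower the tilting tray fully level, lay every stone slab flat on it, side by side and each with a short end towards the far lip, then raise the tray (it has a red side handle) to the red 60 degree mark and let it stay there about a second with the slabs aboard. Then stand every slab upright on its short thin edge on the green mat (on the slope each can be pinched by its raised end), and lower the tray fully level again. Leave the two small stone points standing where they are.

Things in the scene. Friction and masses are not known exactly. Their poses are not given: they have to be found in the camera images.
- slab_white_mid (a point): flat polished stone sample slab, white marble, 84 x 44 x 15 mm, about 0.15 kg; this point is its centre; its x axis runs along the 84 mm length, y along the 44 mm width, z through the 15 mm thickness; starts lying flat on the table or the mat; may be absent
- slab_red_mid (a point): flat polished stone sample slab, terracotta red, 84 x 44 x 15 mm, about 0.15 kg; this point is its centre; its x axis runs along the 84 mm length, y along the 44 mm width, z through the 15 mm thickness; starts lying flat on the table or the mat; may be absent
- slab_slate_mid (a point): flat polished stone sample slab, dark slate grey, 84 x 44 x 15 mm, about 0.15 kg; this point is its centre; its x axis runs along the 84 mm length, y along the 44 mm width, z through the 15 mm thickness; starts lying flat on the table or the mat; may be absent
- tray (a joint): tilt of the aluminium tray in rad: 0 fully level, 1.047 (60 degrees) at the red mark of the arc scale, stop at 1.35; the near side rises as it grows. The hinge runs along the far edge of the tray and is stiff (0.5 N m, about 5 N at the handle, up to 15 N if the bar is gripped hard): the tray stays where it is left
- tray_floor (a point): point on the tray's floor, mid-way along the tray, right under the centre of a slab whose end touches the far lip; turns with the tray: x points to the far lip (away from the robot, down the slope when tilted), y along the hinge, z normal to the floor. The hinge axis lies 48 mm ahead (+x), at floor height; the inner face of the lip (18 mm high) 42 mm ahead. Level, the floor is 30 mm above the table
- tray_edge (a point): middle of the near edge of the tray's floor, 16 mm behind (-x) tray_floor. The floor is 64 mm deep and 280 mm wide, without side walls: room for three slabs side by side, 75 to 80 mm apart. The last 26 mm of each slab overhang this edge and can be pinched through the thickness when tilted. Slabs slide down against the lip on tilting
- tray_handle (a point): centre of the red round handle bar at the right (-y) end of the tray, 14 mm thick, 52 mm long, lying along y; it lies at [-52, -172, 12] mm in the frame of tray_floor and swings with the tray about the hinge; it can turn between the fingers. Level, it is 42 mm above the table
- mat_top (a point): centre of the top of the green display mat, 110 (x) x 230 (y) x 3 mm, fixed on the table; z up, y along its length
- wing_pt_amethyst_mid (a point): small purple stone point standing on the table, about 30 mm thick and 70 mm tall, a bystander; this point is half-way up
- wing_pt_citrine_mid (a point): small yellow stone point standing on the table, about 30 mm thick and 60 mm tall, a bystander; this point is half-way up

How it is judged:
By the outcome, as a careful person would: the job done as asked, in the order asked, and still so for the second after the job is handed in, with the robot touching nothing.
Of slab_white, slab_red, slab_slate only 2 to 3 are there at a start; the rules pass over those that are not, and their reading is None.
At some moment in a run one of slab_white, slab_red, slab_slate may be knocked a few centimetres aside while the robot is not near it.
It also fails if it takes over 210 s, if anything falls off the work surface, if the arm or the gripper's body presses on something with over 40 N, if the wrist force passes 120 N, or if a joint passes its speed limit or range.

### The arm

A 7-joint arm with a two-finger parallel gripper is mounted at the origin on a cart in front of the work surface, level with it; the furniture and walls round the work are solid. World frame = base frame: x ahead of the robot, y to its left, z up, the work surface at z = 0. Lengths are in m, angles in rad, forces in N, time in s.
With the tool pointing down it reaches from about 0.4 to 0.875 m from the base axis. Payload 19.3 kg.
Tool frame: the origin (TCP) lies on the centre line of the jaws, within the pads' length; the fingertips stand 14 mm ahead of it and the grasp point (between the pads) lies 5 mm behind it; x points along the fingers, y is the direction in which the jaws open and shut, and the axes are right-handed (so a half turn about x gives the same grasp; the last joint's range is limited). The gripper opens to 85 mm and grips with 20 to 120 N. Pads are 22 mm wide; open, the fingers measure 114 mm over their backs; the gripper's body (76 mm by 85 mm) begins 54 mm behind the grasp point. The pads swing forward as they close: fully open they stand 13 mm farther back than shut.
Start: joints at [-1.326, 0.521, -0.036, 1.599, 0.021, 1.021, -0.113], TCP at [0.194, 0.594, 0.245] pointing down, gripper open.
Joint ranges: [-2.91, 2.91], [-0.3, 2.13], [-1.5, 1.42], [0.17, 2.43], [-1.26, 4.41], [0.16, 1.93], [-2.52, 2.52]. Speed limits (rad/s): [1.89, 1.89, 2.39, 2.39, 3.01, 3.01, 3.01].

### API

Orientations are given as [roll, pitch, yaw] about the fixed x, y, z axes, in that order (R = Rz(yaw) Ry(pitch) Rx(roll)).
In Python, from workcell import monitor, optics, bot gives the robot as it stands.
- The arm moves only by the tool arm_command, never from a script. Its arguments are lists of equal length, an entry for each row: "delta_pos": the shift along the tool's x, y, z as a fraction of full scale, a list of three; "rotation": the turn, a rotation vector about the tool's x, y, z as a fraction of full scale, a list of three. In form: {"delta_pos": [[dx, dy, dz], ...], "rotation": [[wx, wy, wz], ...]}. A call has 1 to 10 rows; each row shifts and turns the pose as measured when the row begins, along the tool's axes as they then stand; what a row does not reach is not made up. Full scale, the value 1, is 30 mm for a shift and 6 degrees for a turn. A row lasts 1/10 s, in which the tool goes at most 50 mm and 8.59 degrees, less where a joint would pass 70% of its speed; a pose out of reach is approached as far as the arm can. A call with a number of a shift or a turn outside -1 to 1 is refused whole. A call with a gripper value outside its range is refused whole. "gripper" is the closure, from -1 (fully open) to 1 (shut), so that 0 is half open, set as the call begins (left out, the last holds). The fingers move at their own pace and stop on an object; "grip_force" is the grip in N (left out, the last holds). Time passes only in rows, so rows that do not move let the fingers close. It gives the time, the measured TCP pose, the force and the opening at its end, in the units of the state.
- monitor.observe(): the state, without advancing time (a new reading comes with each control period).
- optics.grab_frame(name): name is "scene" or "top" or "wrist"; returns the picture (420x560x3 uint8, red, green, blue); there is no depth.
- optics.camera_params(name): a dict with "fx", "fy", "cx", "cy" (pixels), "origin" and "rotation" of the camera in the world. Camera axes: x right, y down, z forward; pixel columns grow to the right and rows downward; lengths in m; the calibration is good to about 2 mm. A picture is of the moment at which its call begins: read the wrist's pose just before it. camera_params takes no time and is no camera call; for the wrist camera it gives the pose at the moment of the call.
- bot.job_done(): hands the job in, once; it reports no verdict.
The state is a dict: "clock": time; "qpos": joint angles; "qd": joint speeds; "joint_efforts": joint torques, N m; "position": TCP position; "tool_rot": TCP orientation; "force": force on the tool from outside, world axes, zero at the start; "moment": the same for the moment, N m; "grip_width": finger opening in m.
Only numpy, scipy, OpenCV 4.12 (cv2) and the standard library are available. Lean on these libraries where they do the work, as an engineer would, in place of code of your own. Each camera call takes 0.05 s, during which the arm holds its last target. There are 200 camera calls.

## Working session

There is one attempt and no reset: what is moved stays moved. The work goes in short steps, Python scripts to look and compute and a tool call to move; the robot and the scene stay as the last step left them, time stands still between calls to the robot, and variables do not carry over. Pictures are saved under pics/ and viewed, about 12 in all and at most 16, crops included, and the job is handed in when it is done.

Besides the shell and the picture viewer there is one more tool, called after "Emit:" as name(argument=value, ...) on one line, values as JSON. arm_command: Moves the arm, as the interface text tells. Its arguments: {"type":"object","properties":{"delta_pos":{"type":"array","items":{"type":"array","items":{"type":"number"}}},"rotation":{"type":"array","items":{"type":"array","items":{"type":"number"}}},"gripper":{"type":"number"},"grip_force":{"type":"number"}},"required":["delta_pos","rotation"]}

```bash
ls; mkdir -p pics
python3 - <<'E'
from workcell import monitor, optics, bot
import cv2
print(monitor.observe())
for n in ("top","scene"):
    im=optics.grab_frame(n); cv2.imwrite(f"pics/{n}0.png",cv2.resize(im[:,:,::-1],(784,588),interpolation=cv2.INTER_CUBIC))
    print(n,optics.camera_params(n))
E
```

```text
pics
{'clock': 0.0, 'qpos': array([-1.32621921,  0.52203929, -0.0363361 ,  1.59997784,  0.0211811 ,
        1.02107379, -0.11277618]), 'qd': array([ 0.00148579, -0.00070759,  0.00016026,  0.00239878,  0.00065326,
        0.00022017, -0.00118679]), 'joint_efforts': array([ 8.25817406e-04, -9.27106190e+01,  1.98006772e+00, -3.69935346e+01,
        1.78566895e-02,  8.17416381e-03, -3.11789293e-06]), 'position': array([0.19343172, 0.59399513, 0.24472066]), 'tool_rot': array([-1.51924318,  1.56968214, -1.83400935]), 'force': array([-0.66795467, -0.92129446, -0.14852744]), 'moment': array([-0.05312498,  0.01561405, -0.04817835]), 'grip_width': 0.0851223309700329}
top {'fx': 471.9510086136463, 'fy': 471.9510086136463, 'cx': 286.43516864961924, 'cy': 204.29626186632396, 'origin': array([ 0.30675584, -0.03607926,  1.21068772]), 'rotation': array([-2.98544943,  0.01491515, -1.57762955])}
scene {'fx': 461.0081978490197, 'fy': 461.0081978490197, 'cx': 281.37025080666666, 'cy': 199.13383751779935, 'origin': array([-0.10911374, -0.79706025,  0.60401236]), 'rotation': array([-2.06837968, -0.01064096, -0.68432417])}
```

View pics/top0.png

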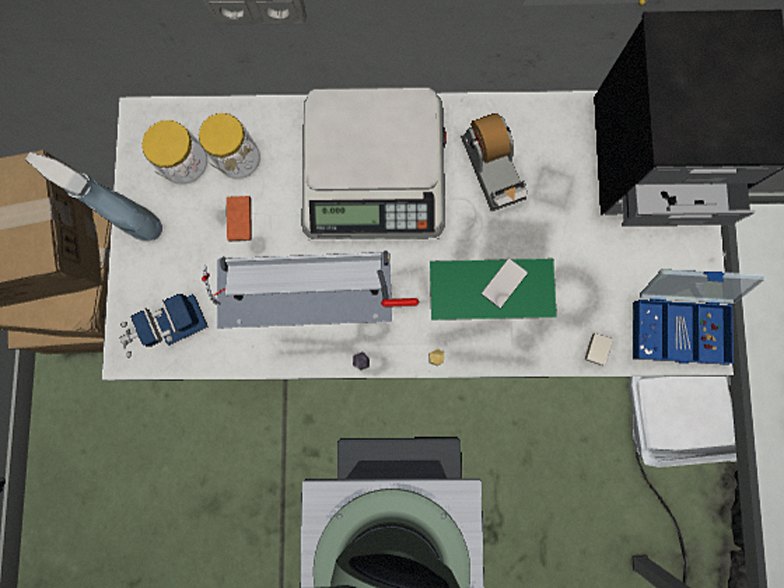

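View pics/scene0.png

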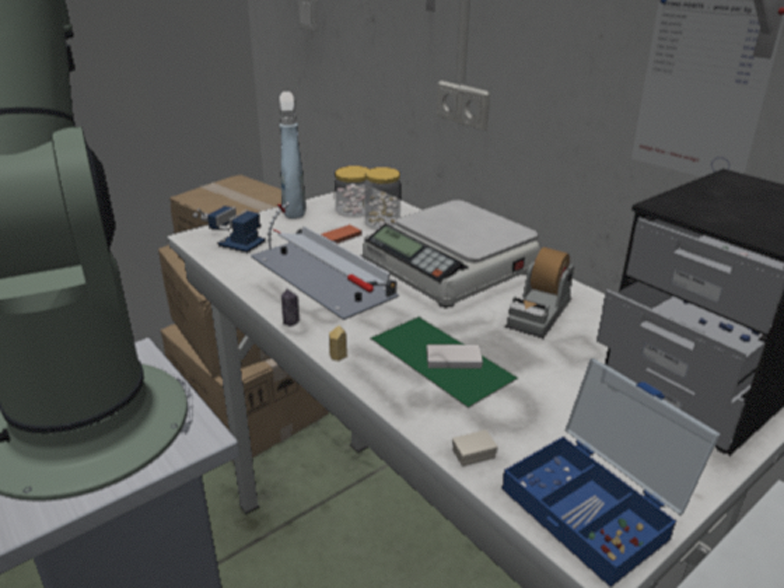

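```bash
cat > h.py <<'E'
import numpy as np, cv2
from scipy.spatial.transform import Rotation as Ro
from workcell import monitor, optics, bot
def cam(n):
    p=optics.camera_params(n); r=Ro.from_euler('xyz',p['rotation']).as_matrix()
    return p,r
def toplane(c,uv,z):
    p,r=c; uv=np.atleast_2d(uv).astype(float)
    d=np.c_[(uv[:,0]-p['cx'])/p['fx'],(uv[:,1]-p['cy'])/p['fy'],np.ones(len(uv))]@r.T
    return p['origin']+d*((z-p['origin'][2])/d[:,2])[:,None]
def proj(c,X):
    p,r=c; q=(np.atleast_2d(X)-p['origin'])@r
    return np.c_[q[:,0]/q[:,2]*p['fx']+p['cx'],q[:,1]/q[:,2]*p['fy']+p['cy']]
def rect(c,mask,z,box):
    x0,y0,x1,y1=box; m=np.zeros_like(mask); m[y0:y1,x0:x1]=mask[y0:y1,x0:x1]
    k=cv2.findContours(m.astype(np.uint8),0,2)[0]; k=max(k,key=cv2.contourArea)[:,0]
    P=toplane(c,k,z)[:,:2]; (cx,cy),(w,h),a=cv2.minAreaRect((P*1000).astype(np.float32))
    if w<h: w,h,a=h,w,a+90
    return dict(c=(round(cx,1),round(cy,1)),size=(round(w,1),round(h,1)),ang=round((a+90)%180-90,1))
def save(im,box,s,name):
    x0,y0,x1,y1=box
    cv2.imwrite('pics/'+name,cv2.resize(im[y0:y1,x0:x1,::-1],None,fx=s,fy=s,interpolation=cv2.INTER_CUBIC))
E
python3 - <<'E'
from h import *
c=cam('top'); im=optics.grab_frame('top'); hsv=cv2.cvtColor(im,cv2.COLOR_RGB2HSV).astype(int)
H,S,V=hsv[...,0],hsv[...,1],hsv[...,2]
green=(H>60)&(H<95)&(S>110)
red=((H<15)|(H>170))&(S>120)&(V>80)
print('mat',rect(c,green,.003,(300,180,405,235)))
print('white',rect(c,(S<70)&(V>110),.015,(312,188,393,224)))
print('redslab',rect(c,red,.015,(155,130,185,178)))
print('handle',rect(c,red,.09,(265,200,305,225)))
print('ame',rect(c,(V<90),.06,(245,245,272,268)))
print('cit',rect(c,(S>90),.06,(298,240,326,268)))
print('proj corners', toplane(c,[[84,70],[73,270]],0))
save(im,(148,172,308,240),5,'tray.png')
E
```

```text
mat {'c': (491.6, -187.0), 'size': (228.4, 107.8), 'ang': -89.5}
white {'c': (500.3, -208.0), 'size': (84.3, 43.9), 'ang': -38.6}
redslab {'c': (627.5, 284.4), 'size': (83.3, 42.0), 'ang': 2.0}
handle {'c': (456.2, -16.9), 'size': (62.3, 12.1), 'ang': 89.5}
ame {'c': (357.9, 51.0), 'size': (26.8, 26.6), 'ang': -89.9}
cit {'c': (363.0, -80.1), 'size': (24.2, 21.8), 'ang': -0.8}
proj corners [[0.87473487 0.53234482 0.        ]
 [0.3323289  0.52796594 0.        ]]
```

View pics/tray.png

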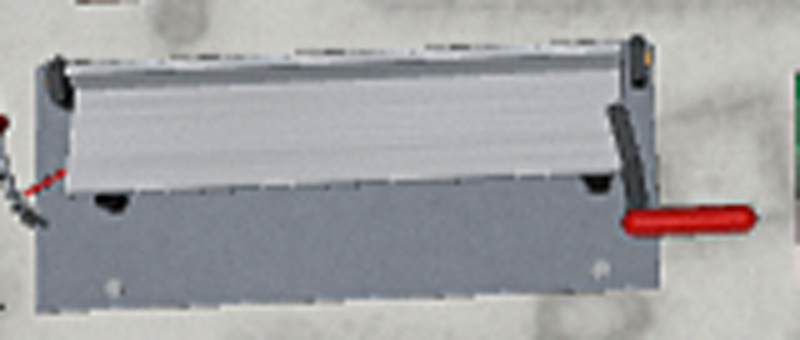

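Run:
```python
from h import *
im=optics.grab_frame('scene'); save(im,(170,155,300,235),6,'tray_s.png')
```

```text
(no output)
```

View pics/tray_s.png

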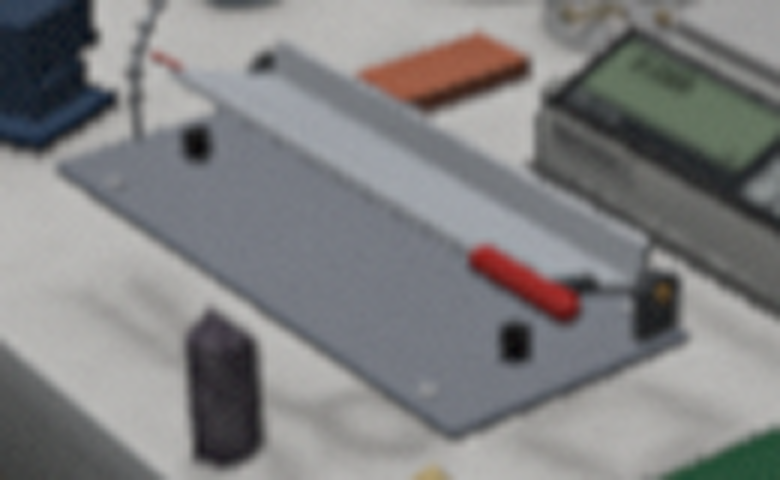

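```bash
cat > tray.py <<'E'
from h import *
from scipy.optimize import least_squares
ct,cs=cam('top'),cam('scene')
def pts(p,L):
    x,y,yaw,t=p; L=np.array(L,float); L=L-[.048,0,0]   # rel hinge
    R=Ro.from_euler('z',yaw)*Ro.from_euler('y',t)  # near side (-x) rises
    return R.apply(L)+[x,y,.030]
E
python3 - <<'E'
from tray import *
L=[[-.052,-.146,.012],[-.052,-.198,.012],[-.016,.14,0],[-.016,-.14,0]]
ut=np.array([[622,222],[757,217],[65,193],[618,174]])/5+[148,172]
us=np.array([[474,253],[576,309],[183,75]])/6+[170,155]
def f(p):
    return np.r_[(proj(ct,pts(p,L))-ut).ravel(),(proj(cs,pts(p,L[:3]))-us).ravel()]
s=least_squares(f,[.55,.15,0,.5],loss='soft_l1'); print(s.x,s.fun.reshape(-1,2).round(1))
p=s.x
print('handle',pts(p,[[-.052,-.172,.012]]),'level floor',pts([*p[:3],0],[[0,0,0],[-.052,-.172,.012]]))
print('base plate', toplane(ct,np.array([[38,310],[660,288],[655,40],[38,65]])/5+[148,172],.003))
print('lip right top', toplane(ct,np.array([[622,43],[68,62]])/5+[148,172],.048))
E
```

```text
[0.5423321  0.15536426 0.03162381 0.32878308] [[ 3.   0.1]
 [-2.6  0.2]
 [-0.2 -0.4]
 [ 1.4 -1.1]
 [ 1.1  1. ]
 [-2.3 -0.3]
 [-2.5 -1.7]]
handle [[ 0.45704697 -0.01941972  0.07364638]] level floor [[ 0.4943561   0.15384657  0.03      ]
 [ 0.44782049 -0.0197116   0.042     ]]
base plate [[ 4.22653107e-01  3.18218656e-01  3.00000000e-03]
 [ 4.31348406e-01 -2.37820027e-03  3.00000000e-03]
 [ 5.61448603e-01 -3.77895144e-04  3.00000000e-03]
 [ 5.51310441e-01  3.22907981e-01  3.00000000e-03]]
lip right top [[0.55058387 0.01490401 0.048     ]
 [0.54359075 0.29439686 0.048     ]]
```

```bash
cat > plan.py <<'E'
# usage: plan.py x y z phi_deg [tilt_deg] [frac] ; jaws axis at phi from world x, tool down, then tilted about the tray's y axis; mm
from h import *
import sys
YAW=np.degrees(.03)
def target(phi,tilt=0):
    f=np.radians(phi); R=np.array([[0,np.cos(f),np.sin(f)],[0,np.sin(f),-np.cos(f)],[-1,0,0]])
    return Ro.from_euler('z',YAW,degrees=True)*Ro.from_euler('y',tilt,degrees=True)*Ro.from_euler('z',-YAW,degrees=True)*Ro.from_matrix(R)
def plan(wps,full=.95):
    o=monitor.observe(); p=o['position']*1000; R=Ro.from_euler('xyz',o['tool_rot'])
    y=R.as_matrix()[:,1]; print('t',round(o['clock'],1),'at',p.round(1),'x',R.as_matrix()[:,0].round(3),'jaw deg',np.degrees(np.arctan2(y[1],y[0])).round(1),'F',o['force'].round(1),'w',round(o['grip_width']*1000,1),'q',o['qpos'].round(2))
    for w in wps:
        q=np.array(w[:3]); phi,tilt=w[3],(w[4] if len(w)>4 else 0)
        T=min((target(phi+k,tilt) for k in (0,180)),key=lambda t:(R.inv()*t).magnitude()) if PICK else target(phi,tilt)
        rv=(R.inv()*T).as_rotvec(degrees=True); d=q-p
        n=max(1,int(np.ceil(max(abs(R.inv().apply(d)).max()/30/full,np.abs(rv).max()/6/full,np.linalg.norm(rv)/8.4,np.linalg.norm(d)/45))))
        print('->',w,'n',n); rr=(rv/6/n).round(3).tolist(); dp=[]
        for i in range(n):
            Ri=R*Ro.from_rotvec(rv*i/n,degrees=True); dp.append((Ri.inv().apply(d/n)/30).round(3).tolist())
        if n==1 or np.linalg.norm(rv)<1: print('  each',dp[0],'rot',rr)
        else: print('  ',dp,'\n   rot',rr)
        p,R=q,T
PICK=True
if __name__=='__main__':
    plan([[float(v) for v in a.split(',')] for a in sys.argv[1:]])
E
python3 plan.py 300,300,245,1.7 457,-19.4,200,1.7
```

```text
t 0.2 at [193.5 594.1 245. ] x [-0.    -0.001 -1.   ] jaw deg 72.0 F [ 0.3 -0.4 -0.1] w 85.6 q [-1.33  0.52 -0.04  1.6   0.02  1.02 -0.11]
-> [300.0, 300.0, 245.0, 1.7] n 13
   [[0.0, -0.633, 0.493], [0.0, -0.583, 0.551], [0.0, -0.529, 0.603], [0.0, -0.47, 0.65], [0.0, -0.406, 0.692], [0.0, -0.339, 0.727], [0.0, -0.269, 0.755], [0.0, -0.197, 0.777], [0.0, -0.123, 0.793], [0.0, -0.048, 0.801], [0.0, 0.028, 0.802], [-0.0, 0.103, 0.795], [-0.0, 0.178, 0.782]] 
   rot [0.901, 0.0, 0.0]
-> [457.0, -19.4, 200.0, 1.7] n 12
  each [0.125, 0.41, 0.9] rot [0.0, 0.0, 0.0]
```

```bash
python3 plan.py 330,450,245,35 430,250,245,1.7 457,-19.4,170,1.7
```

```text
t 0.2 at [193.5 594.1 245. ] x [-0.    -0.001 -1.   ] jaw deg 72.0 F [ 0.3 -0.4 -0.1] w 85.6 q [-1.33  0.52 -0.04  1.6   0.02  1.02 -0.11]
-> [330.0, 450.0, 245.0, 35.0] n 7
   [[0.0, -0.451, 0.831], [0.0, -0.373, 0.869], [0.0, -0.291, 0.899], [0.0, -0.207, 0.922], [0.0, -0.122, 0.937], [-0.0, -0.035, 0.945], [-0.0, 0.052, 0.944]] 
   rot [0.88, 0.0, 0.001]
-> [430.0, 250.0, 245.0, 1.7] n 8
   [[0.0, -0.137, 0.922], [0.0, -0.069, 0.929], [0.0, -0.002, 0.932], [0.0, 0.066, 0.929], [0.0, 0.133, 0.922], [0.0, 0.2, 0.91], [0.0, 0.265, 0.893], [0.0, 0.329, 0.872]] 
   rot [0.694, 0.0, 0.0]
-> [457.0, -19.4, 170.0, 1.7] n 10
  each [0.25, 0.063, 0.9] rot [0.0, 0.0, 0.0]
```

Emit:
arm_command(delta_pos=[[0, -0.45, 0.83], [0, -0.37, 0.87], [0, -0.29, 0.9], [0, -0.2, 0.92], [0, -0.12, 0.94], [0, -0.03, 0.94], [0, 0.05, 0.94], [0, 0, 0]], rotation=[[0.88, 0, 0], [0.88, 0, 0], [0.88, 0, 0], [0.88, 0, 0], [0.88, 0, 0], [0.88, 0, 0], [0.88, 0, 0], [0, 0, 0]], gripper=-0.3, grip_force=30)

```text
clock: 1.0
position: [0.3328, 0.4437, 0.2436]
tool_rot: [-1.257, 1.568, -2.242]
force: [-0.9, 0.5, -0.2]
grip_width: 0.0555
```

```bash
python3 plan.py 430,250,245,1.7 457,-19.4,140,1.7
```

```text
t 1.0 at [332.8 443.7 243.6] x [-0.002 -0.002 -1.   ] jaw deg 33.6 F [-0.9  0.5 -0.2] w 55.5 q [-1.15  0.42  0.15  1.79 -0.08  0.94 -0.37]
-> [430.0, 250.0, 245.0, 1.7] n 8
   [[-0.005, -0.109, 0.896], [-0.005, -0.046, 0.902], [-0.005, 0.017, 0.903], [-0.006, 0.079, 0.9], [-0.006, 0.142, 0.892], [-0.006, 0.203, 0.88], [-0.006, 0.264, 0.864], [-0.006, 0.323, 0.843]] 
   rot [0.664, 0.002, 0.003]
-> [457.0, -19.4, 140.0, 1.7] n 10
  each [0.35, 0.063, 0.9] rot [0.0, 0.0, 0.0]
```

Emit:
arm_command(delta_pos=[[0, -0.11, 0.9], [0, -0.05, 0.9], [0, 0.02, 0.9], [0, 0.08, 0.9], [0, 0.14, 0.89], [0, 0.2, 0.88], [0, 0.26, 0.86], [0, 0.32, 0.84]], rotation=[[0.66, 0, 0], [0.66, 0, 0], [0.66, 0, 0], [0.66, 0, 0], [0.66, 0, 0], [0.66, 0, 0], [0.66, 0, 0], [0.66, 0, 0]])

```text
clock: 1.8
position: [0.4315, 0.2392, 0.2435]
tool_rot: [-1.438, 1.568, -3.005]
force: [1.6, -0.7, 0.5]
grip_width: 0.0554
```

Emit:
arm_command(delta_pos=[[0.35, 0.06, 0.9], [0.35, 0.06, 0.9], [0.35, 0.06, 0.9], [0.35, 0.06, 0.9], [0.35, 0.06, 0.9], [0.35, 0.06, 0.9], [0.35, 0.06, 0.9], [0.35, 0.06, 0.9], [0.35, 0.06, 0.8], [0, 0, 0]], rotation=[[0, 0, 0], [0, 0, 0], [0, 0, 0], [0, 0, 0], [0, 0, 0], [0, 0, 0], [0, 0, 0], [0, 0, 0], [0, 0, 0], [0, 0, 0]])

```text
clock: 2.8
position: [0.4451, -0.0247, 0.1471]
tool_rot: [1.713, 1.569, 0.108]
force: [-0.1, 1.2, -0.2]
grip_width: 0.0551
```

```bash
python3 plan.py 457,-19.4,140,1.7 457,-19.4,68,1.7
python3 - <<'E'
from h import *
im=optics.grab_frame('wrist'); save(im,(0,0,560,420),1.2,'w1.png')
E
```

```text
t 2.8 at [445.1 -24.7 147.1] x [ 0.002  0.    -1.   ] jaw deg -1.9 F [-0.1  1.2 -0.2] w 55.1 q [-0.35  0.42  0.35  2.16 -0.25  0.59  0.15]
-> [457.0, -19.4, 140.0, 1.7] n 1
  each [0.238, 0.389, -0.191] rot [-0.608, -0.002, -0.021]
-> [457.0, -19.4, 68.0, 1.7] n 3
  each [0.8, 0.0, 0.0] rot [0.0, 0.0, 0.0]
```

View pics/w1.png

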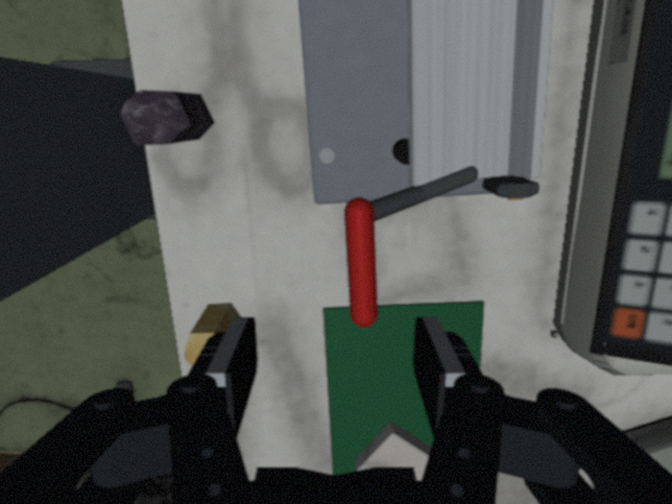

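Run:
```python
from h import *
cw,ct,cs=cam('wrist'),cam('top'),cam('scene')
obs=[(cw,np.array([361.5,262])/1.2),(ct,np.array([689.5,219.5])/5+[148,172]),(cs,np.array([525,281])/6+[170,155])]
A=np.zeros((3,3));b=np.zeros(3)
for c,uv in obs:
    o=c[0]['origin'];d=toplane(c,uv,0)[0]-o;d/=np.linalg.norm(d);M=np.eye(3)-np.outer(d,d);A+=M;b+=M@o
X=np.linalg.solve(A,b);print(X)
for c,uv in obs: print(toplane(c,uv,X[2]),proj(c,X)-uv)
# bar ends in wrist -> y
print(toplane(cw,np.array([[358,198],[364,327]])/1.2,X[2]), cw[0]['origin'])
```

```text
[ 0.45836405 -0.01814456  0.07262648]
[[ 0.45783702 -0.0167093   0.07262648]] [[0.92832771 2.26570565]]
[[ 0.45749136 -0.01883157  0.07262648]] [[-0.28479778 -0.35331892]]
[[ 0.46035647 -0.01786296  0.07262648]] [[-0.60128417  0.29373225]]
[[ 0.45667754  0.01514815  0.07262648]
 [ 0.45858596 -0.05221383  0.07262648]] [0.44644656 0.05404133 0.27679918]
```

Emit:
arm_command(delta_pos=[[0.24, 0.42, -0.2], [0.8, 0, 0], [0.8, 0, 0], [0.8, 0, 0], [0, 0, 0]], rotation=[[-0.6, 0, 0], [0, 0, 0], [0, 0, 0], [0, 0, 0], [0, 0, 0]])

```text
clock: 3.35
position: [0.4601, -0.0165, 0.0684]
tool_rot: [1.865, 1.563, 0.321]
force: [-0.2, -0.4, 0.9]
grip_width: 0.0557
```

```bash
python3 plan.py 458,-19.4,68,1.7
```

```text
t 3.4 at [460.1 -16.5  68.4] x [ 0.007  0.002 -1.   ] jaw deg 1.6 F [-0.2 -0.4  0.9] w 55.7 q [-0.27  0.59  0.23  2.17 -0.33  0.41  0.26]
-> [458.0, -19.4, 68.0, 1.7] n 1
  each [0.012, -0.071, 0.096] rot [-0.025, -0.021, -0.07]
```

Emit:
arm_command(delta_pos=[[0, -0.07, 0.08], [0, 0, 0], [0, 0, 0], [0, 0, 0], [0, 0, 0]], rotation=[[0, 0, 0], [0, 0, 0], [0, 0, 0], [0, 0, 0], [0, 0, 0]], gripper=1, grip_force=25)

```text
clock: 3.85
position: [0.4587, -0.0187, 0.072]
tool_rot: [1.809, 1.56, 0.264]
force: [1.2, -0.6, -8.3]
grip_width: 0.0129
```

Emit:
arm_command(delta_pos=[[0.18, -0.08, 0], [0.18, -0.07, 0], [0.18, -0.06, 0], [0.18, -0.05, 0], [0.18, -0.04, 0], [0.18, -0.03, 0], [0.1, 0, 0], [0, 0, 0]], rotation=[[0, 0, 0], [0, 0, 0], [0, 0, 0], [0, 0, 0], [0, 0, 0], [0, 0, 0], [0, 0, 0], [0, 0, 0]])

```text
clock: 4.65
position: [0.4488, -0.0191, 0.037]
tool_rot: [1.812, 1.557, 0.266]
force: [1.0, -0.3, -4.5]
grip_width: 0.0129
```

```bash
python3 plan.py 448,-19.4,37,1.7
```

```text
t 4.7 at [448.8 -19.1  37. ] x [ 0.013  0.004 -1.   ] jaw deg 1.5 F [ 1.  -0.3 -4.5] w 12.9 q [-0.22  0.64  0.18  2.21 -0.36  0.31  0.29]
-> [448.0, -19.4, 37.0, 1.7] n 1
  each [-0.002, -0.026, 0.01] rot [-0.039, -0.031, -0.128]
```

Emit:
arm_command(delta_pos=[[0.1, 0, 0], [0.1, 0, 0], [0.1, 0, 0]], rotation=[[0, 0, 0], [0, 0, 0], [0, 0, 0]])

```text
clock: 4.95
position: [0.4489, -0.0191, 0.0301]
tool_rot: [1.869, 1.555, 0.323]
force: [-10.6, -0.1, 42.5]
grip_width: 0.0132
```

Emit:
arm_command(delta_pos=[[0.1, 0, 0], [0.1, 0, 0], [0, 0, 0]], rotation=[[0, 0, 0], [0, 0, 0], [0, 0, 0]])

```text
clock: 5.25
position: [0.4489, -0.0191, 0.0266]
tool_rot: [1.921, 1.553, 0.374]
force: [-2.4, -0.8, 1.6]
grip_width: 0.0129
```

Emit:
arm_command(delta_pos=[[0, 0, 0], [0, 0, 0], [0, 0, 0], [-0.5, 0, 0], [-1, 0, 0], [-1, 0, 0], [-1, 0, 0], [-1, 0, 0], [-1, 0, 0], [-1, 0, 0]], rotation=[[0, 0, 0], [0, 0, 0], [0, 0, 0], [0, 0, 0], [0, 0, 0], [0, 0, 0], [0, 0, 0], [0, 0, 0], [0, 0, 0], [0, 0, 0]], gripper=-0.2)

```text
clock: 6.25
position: [0.4444, -0.0205, 0.2256]
tool_rot: [1.995, 1.558, 0.447]
force: [0.4, 0.4, -0.6]
grip_width: 0.0508
```

```bash
python3 - <<'E'
from h import *
c=cam('top'); im=optics.grab_frame('top'); save(im,(148,125,308,240),5,'t2.png')
hsv=cv2.cvtColor(im,cv2.COLOR_RGB2HSV).astype(int);H,S,V=hsv[...,0],hsv[...,1],hsv[...,2]
red=((H<15)|(H>170))&(S>120)&(V>80)
print('redslab',rect(c,red,.015,(155,130,185,178)))
print('white',rect(c,(S<70)&(V>110),.015,(312,188,393,224)))
E
python3 plan.py 627,284,200,91.7 627,284,90,91.7
```

```text
redslab {'c': (627.5, 284.4), 'size': (83.3, 42.0), 'ang': 2.0}
white {'c': (500.4, -207.9), 'size': (84.3, 44.2), 'ang': -38.6}
t 6.3 at [446.  -20.9 229.5] x [ 0.016  0.006 -1.   ] jaw deg 1.3 F [ 3.4 -0.6  7.4] w 51.4 q [-0.43  0.27  0.42  2.09 -0.16  0.79  0.11]
-> [627.0, 284.0, 200.0, 91.7] n 16
   [[0.072, 0.39, -0.626], [0.071, 0.327, -0.661], [0.07, 0.261, -0.69], [0.069, 0.193, -0.712], [0.068, 0.122, -0.728], [0.067, 0.051, -0.736], [0.066, -0.021, -0.738], [0.066, -0.093, -0.732], [0.065, -0.164, -0.72], [0.064, -0.234, -0.7], [0.064, -0.301, -0.674], [0.063, -0.365, -0.642], [0.063, -0.426, -0.603], [0.062, -0.483, -0.559], [0.062, -0.535, -0.509], [0.062, -0.582, -0.455]] 
   rot [0.933, -0.01, -0.005]
-> [627.0, 284.0, 90.0, 91.7] n 4
  each [0.917, 0.0, 0.0] rot [0.0, 0.0, 0.0]
```

View pics/t2.png

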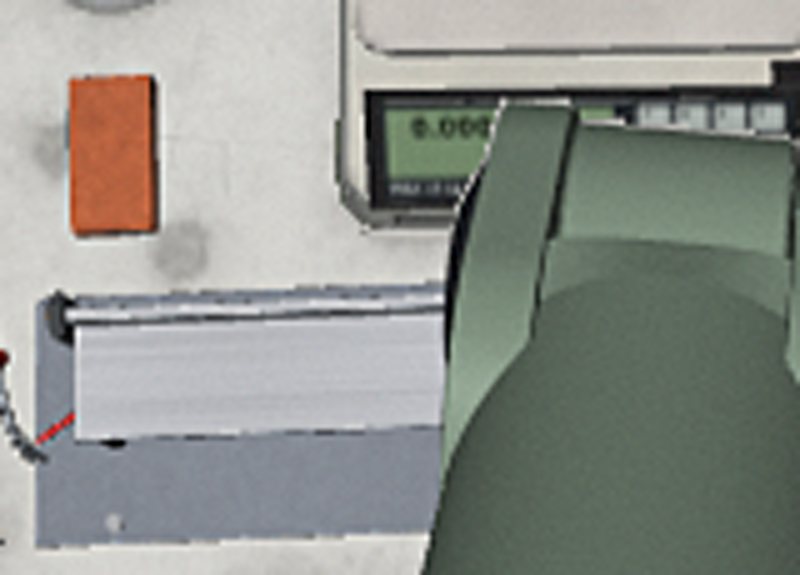

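```bash
sed -i 's/T=min.*$/az=np.degrees(np.arctan2(q[1],q[0])); T=target(min((phi,phi-180,phi+180),key=lambda f:abs(f-az)),tilt)/; /^PICK/d' plan.py
python3 plan.py 560,180,180,60 627,284,110,91.7 627,284,14,91.7
python3 - <<'E'
from tray import *
u=np.array([[75,440]])/5+[148,125]
print(toplane(ct,u,.03)); p=[.5423,.1554,.03,0]
for t in (0,.1,.2,.33): print(t,proj(ct,pts([*p[:3],t],[[-.016,.14,0]])),u)
E
```

```text
t 6.3 at [446.  -20.9 229.5] x [ 0.016  0.006 -1.   ] jaw deg 1.3 F [ 3.4 -0.6  7.4] w 51.4 q [-0.43  0.27  0.42  2.09 -0.16  0.79  0.11]
-> [560.0, 180.0, 180.0, 60.0] n 11
   [[0.16, 0.356, -0.6], [0.159, 0.411, -0.564], [0.158, 0.462, -0.523], [0.158, 0.509, -0.478], [0.157, 0.551, -0.429], [0.156, 0.589, -0.375], [0.155, 0.622, -0.319], [0.154, 0.649, -0.26], [0.153, 0.671, -0.198], [0.152, 0.686, -0.135], [0.151, 0.696, -0.07]] 
   rot [-0.89, 0.003, -0.016]
-> [627.0, 284.0, 110.0, 91.7] n 6
   [[0.389, 0.686, 0.033], [0.389, 0.68, 0.097], [0.389, 0.669, 0.159], [0.389, 0.651, 0.22], [0.389, 0.628, 0.279], [0.389, 0.6, 0.335]] 
   rot [-0.881, 0.0, 0.0]
-> [627.0, 284.0, 14.0, 91.7] n 4
  each [0.8, 0.0, 0.0] rot [0.0, 0.0, 0.0]
[[0.47329633 0.29340167 0.03      ]]
0 [[163.00498651 212.67457826]] [[163. 213.]]
0.1 [[162.31339056 212.19966847]] [[163. 213.]]
0.2 [[161.62262802 211.47241066]] [[163. 213.]]
0.33 [[160.73791461 210.15628407]] [[163. 213.]]
```

Emit:
arm_command(delta_pos=[[0.16, 0.36, -0.6], [0.16, 0.41, -0.56], [0.16, 0.46, -0.52], [0.16, 0.51, -0.48], [0.16, 0.55, -0.43], [0.16, 0.59, -0.38], [0.16, 0.62, -0.32], [0.16, 0.65, -0.26], [0.15, 0.67, -0.2], [0.15, 0.69, -0.14]], rotation=[[-0.89, 0, -0.02], [-0.89, 0, -0.02], [-0.89, 0, -0.02], [-0.89, 0, -0.02], [-0.89, 0, -0.02], [-0.89, 0, -0.02], [-0.89, 0, -0.02], [-0.89, 0, -0.02], [-0.89, 0, -0.02], [-0.89, 0, -0.02]], gripper=-0.5)

```text
clock: 7.3
position: [0.5514, 0.1692, 0.1846]
tool_rot: [0.26, 1.567, -0.325]
force: [0.1, -0.2, 0.7]
grip_width: 0.0637
```

Emit:
arm_command(delta_pos=[[0.15, 0.7, -0.07], [0.39, 0.69, 0.03], [0.39, 0.68, 0.1], [0.39, 0.67, 0.16], [0.39, 0.65, 0.22], [0.39, 0.63, 0.28], [0.39, 0.6, 0.33], [0, 0, 0]], rotation=[[-0.89, 0, 0], [-0.88, 0, 0], [-0.88, 0, 0], [-0.88, 0, 0], [-0.88, 0, 0], [-0.88, 0, 0], [-0.88, 0, 0], [0, 0, 0]])

```text
clock: 8.1
position: [0.6257, 0.3033, 0.1034]
tool_rot: [0.07, 1.57, 0.164]
force: [-1.0, -0.4, 0.5]
grip_width: 0.064
```

```bash
python3 plan.py 627,284,110,92 627,284,14,92
```

```text
t 8.1 at [625.7 303.3 103.4] x [ 0.001  0.    -1.   ] jaw deg 95.4 F [-1.  -0.4  0.5] w 64.0 q [-0.5   0.79 -0.06  1.5   0.06  0.86  1.08]
-> [627.0, 284.0, 110.0, 92.0] n 1
  each [-0.219, -0.643, -0.018] rot [0.572, 0.012, -0.001]
-> [627.0, 284.0, 14.0, 92.0] n 4
  each [0.8, 0.0, 0.0] rot [0.0, 0.0, 0.0]
```

Emit:
arm_command(delta_pos=[[0, -0.64, 0], [0, 0, 0]], rotation=[[0.57, 0, 0], [0, 0, 0]])

```text
clock: 8.3
position: [0.6272, 0.2824, 0.1023]
tool_rot: [-1.757, 1.57, -1.728]
force: [0.8, -1.5, -0.4]
grip_width: 0.0639
```

```bash
python3 - <<'E'
from h import *
im=optics.grab_frame('wrist'); save(im,(0,0,560,420),1.2,'w3.png')
E
python3 plan.py 627,284,50,92 627,284,14,92
```

```text
t 8.3 at [626.8 284.2 102.6] x [-0.  0. -1.] jaw deg 91.9 F [-1.1  1.1  0.4] w 64.1 q [-0.48  0.78 -0.05  1.52  0.04  0.84  1.06]
-> [627.0, 284.0, 50.0, 92.0] n 2
  each [0.877, -0.003, 0.003] rot [-0.011, -0.0, -0.002]
-> [627.0, 284.0, 14.0, 92.0] n 2
  each [0.6, 0.0, 0.0] rot [0.0, 0.0, 0.0]
```

View pics/w3.png

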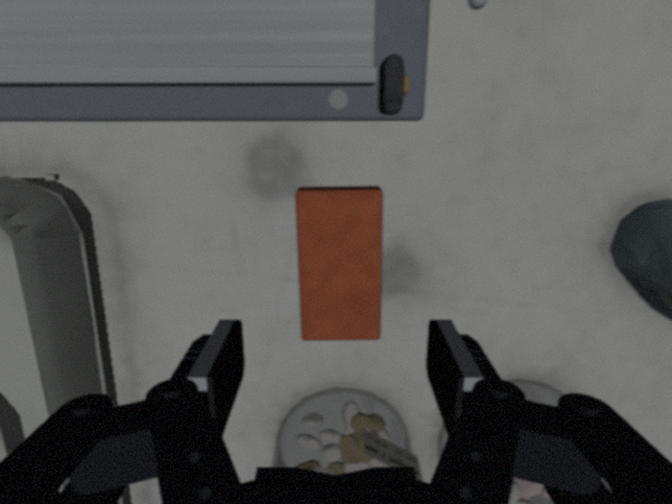

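Emit:
arm_command(delta_pos=[[0.8, 0, 0], [0.8, 0, 0], [0.8, 0, 0], [0.4, 0, 0], [0, 0, 0]], rotation=[[0, 0, 0], [0, 0, 0], [0, 0, 0], [0, 0, 0], [0, 0, 0]])

```text
clock: 8.85
position: [0.6281, 0.2825, 0.0194]
tool_rot: [0.412, 1.566, 0.438]
force: [0.9, -0.7, 0.8]
grip_width: 0.0642
```

```bash
python3 plan.py 627,284,14,92
```

```text
t 8.8 at [628.1 282.5  19.4] x [ 0.004  0.002 -1.   ] jaw deg 91.5 F [ 0.9 -0.7  0.8] w 64.2 q [-0.48  0.89 -0.04  1.54  0.05  0.7   1.05]
-> [627.0, 284.0, 14.0, 92.0] n 1
  each [0.179, 0.052, -0.036] rot [-0.083, 0.039, -0.017]
```

Now close on it, then lift.

Emit:
arm_command(delta_pos=[[0.18, 0.05, -0.03], [0, 0, 0], [0, 0, 0], [0, 0, 0], [0, 0, 0], [0, 0, 0], [0, 0, 0]], rotation=[[-0.08, 0.04, 0], [0, 0, 0], [0, 0, 0], [0, 0, 0], [0, 0, 0], [0, 0, 0], [0, 0, 0]], gripper=1, grip_force=50)

```text
clock: 9.55
position: [0.6288, 0.2847, 0.0179]
tool_rot: [0.774, 1.565, 0.809]
force: [-0.2, 0.1, -1.7]
grip_width: 0.0424
```

Emit:
arm_command(delta_pos=[[-0.5, 0, 0], [-1, 0, 0], [-1, 0, 0], [0, 0, 0]], rotation=[[0, 0, 0], [0, 0, 0], [0, 0, 0], [0, 0, 0]])

```text
clock: 9.95
position: [0.6284, 0.2843, 0.0978]
tool_rot: [0.803, 1.566, 0.838]
force: [0.7, 0.0, -1.1]
grip_width: 0.0427
```

```bash
python3 - <<'E'
from tray import *
p=[.5423,.1554,.03,0]
print('targets',pts(p,[[-.002,.04,.0],[-.002,-.04,0]]))
im=optics.grab_frame('wrist'); save(im,(100,60,460,400),1.2,'w4.png')
E
python3 plan.py 491,194.3,115,91.7 491,194.3,47,91.7
```

```text
targets [[0.49112268 0.19388223 0.03      ]
 [0.49352232 0.11391822 0.03      ]]
t 10.0 at [627.6 283.9  95.9] x [ 0.001  0.003 -1.   ] jaw deg 92.0 F [ 0.3  0.5 -2.3] w 42.9 q [-0.48  0.79 -0.05  1.52  0.05  0.83  1.06]
-> [491.0, 194.3, 115.0, 91.7] n 5
  each [-0.13, -0.566, -0.931] rot [0.009, 0.003, -0.005]
-> [491.0, 194.3, 47.0, 91.7] n 3
  each [0.756, 0.0, 0.0] rot [0.0, 0.0, 0.0]
```

View pics/w4.png

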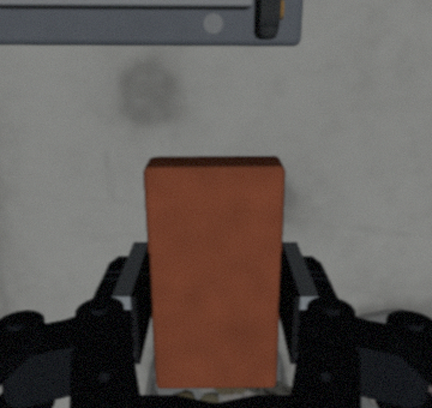

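Emit:
arm_command(delta_pos=[[-0.13, -0.55, -0.9], [-0.13, -0.55, -0.9], [-0.13, -0.55, -0.9], [-0.13, -0.55, -0.9], [-0.1, -0.5, -0.8], [0, 0, 0], [0, 0, 0]], rotation=[[0, 0, 0], [0, 0, 0], [0, 0, 0], [0, 0, 0], [0, 0, 0], [0, 0, 0], [0, 0, 0]])

```text
clock: 10.7
position: [0.4915, 0.1944, 0.1139]
tool_rot: [2.09, 1.569, 2.125]
force: [0.3, 0.9, -2.3]
grip_width: 0.0427
```

```bash
python3 plan.py 491,194,115,91.7 491,194,56,91.7
```

```text
t 10.7 at [491.5 194.4 113.9] x [-0.001  0.002 -1.   ] jaw deg 92.0 F [ 0.3  0.9 -2.3] w 42.7 q [-0.44  0.56 -0.06  1.96  0.05  0.63  1.07]
-> [491.0, 194.0, 115.0, 91.7] n 1
  each [-0.037, -0.013, -0.017] rot [0.05, -0.009, -0.015]
-> [491.0, 194.0, 56.0, 91.7] n 3
  each [0.656, 0.0, 0.0] rot [0.0, 0.0, 0.0]
```

Emit:
arm_command(delta_pos=[[0.6, 0, 0], [0.6, 0, 0], [0.6, 0, 0], [0.1, 0, 0], [0, 0, 0]], rotation=[[0.05, 0, 0], [0, 0, 0], [0, 0, 0], [0, 0, 0], [0, 0, 0]])

```text
clock: 11.2
position: [0.4936, 0.1965, 0.0552]
tool_rot: [1.567, 1.568, 1.597]
force: [-5.1, -1.7, 11.1]
grip_width: 0.0425
```

```bash
python3 plan.py 491,194,48,91.7
```

```text
t 11.2 at [493.6 196.5  55.2] x [-0.     0.002 -1.   ] jaw deg 91.7 F [-5.1 -1.7 11.1] w 42.5 q [-0.45  0.66 -0.05  1.98  0.06  0.5   1.05]
-> [491.0, 194.0, 48.0, 91.7] n 1
  each [0.239, -0.083, -0.09] rot [0.005, 0.0, -0.024]
```

Emit:
arm_command(delta_pos=[[-0.1, -0.08, -0.15], [0, 0, 0], [0, 0, 0]], rotation=[[0, 0, 0], [0, 0, 0], [0, 0, 0]])

```text
clock: 11.5
position: [0.49, 0.1947, 0.0586]
tool_rot: [1.499, 1.568, 1.529]
force: [0.6, 0.7, -1.0]
grip_width: 0.0426
```

```bash
python3 plan.py 491,194,48,91.7
python3 - <<'E'
from h import *
im=optics.grab_frame('scene'); save(im,(150,130,300,235),5,'s5.png')
E
```

```text
t 11.5 at [490.  194.7  58.6] x [ 0.     0.003 -1.   ] jaw deg 91.7 F [ 0.6  0.7 -1. ] w 42.6 q [-0.45  0.65 -0.05  1.99  0.06  0.5   1.05]
-> [491.0, 194.0, 48.0, 91.7] n 1
  each [0.352, -0.025, 0.033] rot [0.008, 0.002, -0.025]
```

View pics/s5.png

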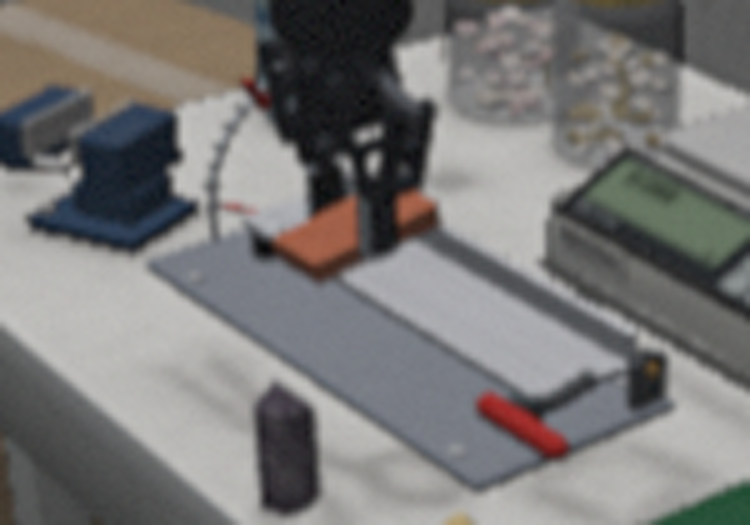

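Emit:
arm_command(delta_pos=[[0.15, 0, -0.03], [0.1, 0, 0], [0, 0, 0]], rotation=[[0, 0, 0], [0, 0, 0], [0, 0, 0]])

```text
clock: 11.85
position: [0.4893, 0.1949, 0.0505]
tool_rot: [1.382, 1.568, 1.412]
force: [0.7, -0.1, -1.7]
grip_width: 0.0427
```

Emit:
arm_command(delta_pos=[[0.1, 0, 0], [0, 0, 0]], rotation=[[0, 0, 0], [0, 0, 0]])

```text
clock: 12.05
position: [0.4892, 0.1949, 0.047]
tool_rot: [1.492, 1.568, 1.523]
force: [0.0, 0.3, -0.8]
grip_width: 0.0425
```

```bash
python3 plan.py 490,194,48,91.7
```

```text
t 12.1 at [489.2 194.9  47. ] x [ 0.     0.003 -1.   ] jaw deg 91.8 F [ 0.   0.3 -0.8] w 42.5 q [-0.45  0.67 -0.05  1.99  0.07  0.48  1.05]
-> [490.0, 194.0, 48.0, 91.7] n 1
  each [-0.034, -0.029, 0.026] rot [0.009, 0.002, -0.026]
```

Emit:
arm_command(delta_pos=[[0.07, 0, 0], [0, 0, 0]], rotation=[[0, 0, 0], [0, 0, 0]])

```text
clock: 12.25
position: [0.4895, 0.195, 0.0454]
tool_rot: [1.283, 1.568, 1.314]
force: [-3.7, -0.3, 9.5]
grip_width: 0.0424
```

Emit:
arm_command(delta_pos=[[0.05, 0, 0], [0, 0, 0]], rotation=[[0, 0, 0], [0, 0, 0]])

```text
clock: 12.45
position: [0.4898, 0.1949, 0.0453]
tool_rot: [1.076, 1.567, 1.106]
force: [-2.8, -0.3, 3.1]
grip_width: 0.0429
```

Emit:
arm_command(delta_pos=[[0, 0, 0], [0, 0, 0], [0, 0, 0], [-0.5, 0, 0], [-1, 0, 0], [-1, 0, 0], [-1, 0, 0], [-1, 0, 0], [0, 0, 0]], rotation=[[0, 0, 0], [0, 0, 0], [0, 0, 0], [0, 0, 0], [0, 0, 0], [0, 0, 0], [0, 0, 0], [0, 0, 0], [0, 0, 0]], gripper=-0.45)

```text
clock: 13.35
position: [0.4893, 0.1944, 0.1843]
tool_rot: [1.572, 1.568, 1.603]
force: [1.2, 0.1, -0.1]
grip_width: 0.062
```

```bash
cat > slabs.py <<'E'
from h import *
def look(zr,rbox,zw,wbox):
    c=cam('top'); im=optics.grab_frame('top')
    hsv=cv2.cvtColor(im,cv2.COLOR_RGB2HSV).astype(int);H,S,V=hsv[...,0],hsv[...,1],hsv[...,2]
    red=((H<15)|(H>170))&(S>120)&(V>80)
    for n,m,z,b in (('red',red,zr,rbox),('white',(S<70)&(V>110),zw,wbox)):
        try: print(n,rect(c,m,z,b))
        except Exception as e: print(n,'none')
    return im
E
python3 -c "
from slabs import *
im=look(.045,(165,170,270,240),.015,(312,188,393,224))"
python3 plan.py 491,-30,180,60 500,-208,110,51.4 500,-208,17,51.4
```

```text
red {'c': (480.3, 188.1), 'size': (58.4, 28.2), 'ang': 6.2}
white {'c': (500.6, -208.1), 'size': (84.8, 44.2), 'ang': -38.6}
t 13.4 at [488.6 194.1 182.5] x [-0.002  0.002 -1.   ] jaw deg 91.7 F [-0.8 -0.1 -0.4] w 62.0 q [-0.44  0.45 -0.07  1.92  0.04  0.78  1.08]
-> [491.0, -30.0, 180.0, 60.0] n 8
   [[0.009, -0.934, -0.018], [0.009, -0.933, 0.046], [0.009, -0.927, 0.111], [0.01, -0.918, 0.175], [0.01, -0.903, 0.238], [0.01, -0.885, 0.3], [0.01, -0.862, 0.36], [0.01, -0.835, 0.419]] 
   rot [0.661, -0.003, -0.001]
-> [500.0, -208.0, 110.0, 51.4] n 6
   [[0.389, -0.831, 0.538], [0.389, -0.818, 0.558], [0.389, -0.803, 0.579], [0.389, -0.789, 0.599], [0.389, -0.774, 0.618], [0.389, -0.758, 0.637]] 
   rot [0.239, 0.0, 0.0]
-> [500.0, -208.0, 17.0, 51.4] n 4
  each [0.775, 0.0, 0.0] rot [0.0, 0.0, 0.0]
```

Emit:
arm_command(delta_pos=[[0, -0.93, 0], [0, -0.93, 0.05], [0, -0.93, 0.11], [0, -0.92, 0.17], [0, -0.9, 0.24], [0, -0.88, 0.3], [0, -0.86, 0.36], [0, -0.83, 0.42]], rotation=[[0.66, 0, 0], [0.66, 0, 0], [0.66, 0, 0], [0.66, 0, 0], [0.66, 0, 0], [0.66, 0, 0], [0.66, 0, 0], [0.66, 0, 0]], gripper=-0.5)

```text
clock: 14.2
position: [0.4874, -0.0343, 0.1746]
tool_rot: [-2.651, 1.56, 3.096]
force: [0.6, 0.4, 0.5]
grip_width: 0.064
```

Emit:
arm_command(delta_pos=[[0.38, -0.83, 0.54], [0.38, -0.82, 0.56], [0.38, -0.8, 0.58], [0.38, -0.79, 0.6], [0.38, -0.77, 0.62], [0.2, -0.4, 0.35], [0, 0, 0]], rotation=[[0.2, 0, 0], [0.2, 0, 0], [0.2, 0, 0], [0.2, 0, 0], [0.2, 0, 0], [0.2, 0, 0], [0, 0, 0]])

```text
clock: 14.9
position: [0.4903, -0.2082, 0.1022]
tool_rot: [-2.431, 1.552, -3.104]
force: [-0.5, 0.7, -0.2]
grip_width: 0.0644
```

```bash
python3 -c "
from slabs import *
im=look(.045,(165,170,270,240),.015,(312,188,393,224))"
python3 plan.py 500,-208,90,51.4 500,-208,17,51.4
```

```text
red {'c': (493.4, 195.6), 'size': (82.7, 42.7), 'ang': 1.4}
white {'c': (488.8, -171.7), 'size': (19.8, 4.5), 'ang': -27.6}
t 14.9 at [ 490.3 -207.1  102.5] x [-0.019 -0.    -1.   ] jaw deg 51.5 F [-0.7  0.2 -0.4] w 64.1 q [ 0.19  0.59  0.13  1.95 -0.12  0.62  1.3 ]
-> [500.0, -208.0, 90.0, 51.4] n 1
  each [0.411, 0.181, 0.278] rot [0.019, -0.14, 0.115]
-> [500.0, -208.0, 17.0, 51.4] n 3
  each [0.811, 0.0, 0.0] rot [0.0, 0.0, 0.0]
```

Emit:
arm_command(delta_pos=[[0.41, 0.18, 0.28], [0.7, 0, 0], [0.7, 0, 0], [0.7, 0, 0], [0, 0, 0]], rotation=[[0, -0.14, 0.11], [0, 0, 0], [0, 0, 0], [0, 0, 0], [0, 0, 0]])

```text
clock: 15.45
position: [0.5023, -0.2007, 0.0257]
tool_rot: [1.393, 1.568, 0.729]
force: [-0.1, 1.7, 0.7]
grip_width: 0.064
```

```bash
python3 plan.py 500.3,-208,17,51.4; python3 -c "
from slabs import *
im=optics.grab_frame('wrist'); save(im,(100,60,460,400),1.2,'w6.png')"
```

```text
t 15.4 at [ 502.3 -200.7   25.7] x [ 0.002  0.002 -1.   ] jaw deg 52.0 F [-0.1  1.7  0.7] w 64.0 q [ 0.21  0.73  0.09  1.96 -0.15  0.45  1.31]
-> [500.3, -208.0, 17.0, 51.4] n 1
  each [0.291, -0.234, 0.095] rot [0.1, 0.005, -0.031]
```

View pics/w6.png

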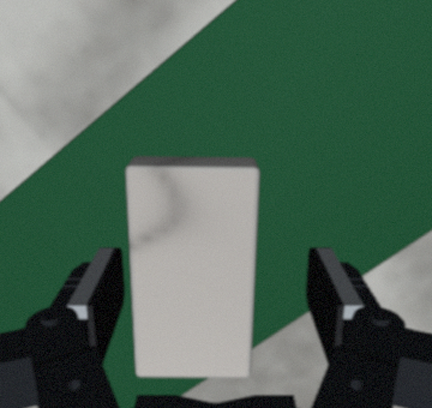

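Emit:
arm_command(delta_pos=[[0, -0.24, 0.1], [0, 0, 0], [0.28, 0, 0], [0, 0, 0], [0, 0, 0]], rotation=[[0.1, 0, 0], [0, 0, 0], [0, 0, 0], [0, 0, 0], [0, 0, 0]])

```text
clock: 16.0
position: [0.5027, -0.2086, 0.0217]
tool_rot: [0.763, 1.563, 0.09]
force: [-0.2, 0.4, 1.4]
grip_width: 0.0639
```

```bash
python3 plan.py 500.3,-208,17,51.4
```

```text
t 16.0 at [ 502.7 -208.6   21.7] x [ 0.008  0.001 -1.   ] jaw deg 51.4 F [-0.2  0.4  1.4] w 63.9 q [ 0.22  0.74  0.09  1.96 -0.15  0.44  1.32]
-> [500.3, -208.0, 17.0, 51.4] n 1
  each [0.157, -0.035, -0.074] rot [0.003, 0.057, -0.054]
```

Emit:
arm_command(delta_pos=[[0.18, -0.03, -0.07], [0, 0, 0], [0.05, 0, 0], [0, 0, 0]], rotation=[[0, 0.06, -0.05], [0, 0, 0], [0, 0, 0], [0, 0, 0]])

```text
clock: 16.4
position: [0.5003, -0.2078, 0.0143]
tool_rot: [-3.127, 1.57, 2.483]
force: [0.0, 0.7, -0.9]
grip_width: 0.0644
```

Emit:
arm_command(delta_pos=[[0, 0, 0], [0, 0, 0], [0, 0, 0], [0, 0, 0], [0, 0, 0], [0, 0, 0]], rotation=[[0, 0, 0], [0, 0, 0], [0, 0, 0], [0, 0, 0], [0, 0, 0], [0, 0, 0]], gripper=1)

```text
clock: 17.0
position: [0.5009, -0.208, 0.0156]
tool_rot: [1.256, 1.57, 0.582]
force: [0.3, -0.7, -1.5]
grip_width: 0.0428
```

Emit:
arm_command(delta_pos=[[-0.5, 0, 0], [-1, 0, 0], [-1, 0, 0], [-1, 0, 0], [0, 0, 0]], rotation=[[0, 0, 0], [0, 0, 0], [0, 0, 0], [0, 0, 0], [0, 0, 0]])

```text
clock: 17.5
position: [0.5, -0.208, 0.1271]
tool_rot: [2.975, 1.569, 2.301]
force: [0.7, 0.2, -1.5]
grip_width: 0.0428
```

```bash
python3 plan.py 491,-20,140,75 490,114,115,91.7 490,114,60,91.7
```

```text
t 17.5 at [ 500.  -208.   127.1] x [-0.001  0.001 -1.   ] jaw deg 51.4 F [ 0.7  0.2 -1.5] w 42.8 q [ 0.18  0.56  0.14  1.93 -0.12  0.67  1.29]
-> [491.0, -20.0, 140.0, 75.0] n 5
   [[-0.085, 0.942, -0.829], [-0.085, 1.007, -0.749], [-0.085, 1.065, -0.663], [-0.085, 1.116, -0.573], [-0.086, 1.16, -0.479]] 
   rot [-0.787, -0.003, -0.001]
-> [490.0, 114.0, 115.0, 91.7] n 5
   [[0.167, 0.861, -0.238], [0.167, 0.874, -0.187], [0.167, 0.883, -0.136], [0.167, 0.889, -0.084], [0.167, 0.893, -0.032]] 
   rot [-0.557, 0.0, 0.0]
-> [490.0, 114.0, 60.0, 91.7] n 2
  each [0.917, 0.0, 0.0] rot [0.0, 0.0, 0.0]
```

Emit:
arm_command(delta_pos=[[-0.07, 0.78, -0.7], [-0.07, 0.83, -0.63], [-0.07, 0.88, -0.56], [-0.07, 0.92, -0.49], [-0.07, 0.95, -0.42], [-0.07, 0.97, -0.36]], rotation=[[-0.65, 0, 0], [-0.65, 0, 0], [-0.65, 0, 0], [-0.65, 0, 0], [-0.65, 0, 0], [-0.65, 0, 0]])

```text
clock: 18.1
position: [0.4924, -0.0189, 0.143]
tool_rot: [-0.465, 1.568, -0.724]
force: [0.6, -0.3, -1.5]
grip_width: 0.043
```

Emit:
arm_command(delta_pos=[[0.16, 0.86, -0.24], [0.16, 0.87, -0.19], [0.16, 0.88, -0.14], [0.16, 0.89, -0.08], [0, 0.5, 0], [0, 0, 0], [0, 0, 0]], rotation=[[-0.55, 0, 0], [-0.55, 0, 0], [-0.55, 0, 0], [-0.55, 0, 0], [-0.5, 0, 0], [0, 0, 0], [0, 0, 0]])

```text
clock: 18.8
position: [0.4893, 0.1111, 0.125]
tool_rot: [-0.549, 1.568, -0.505]
force: [-0.0, -1.4, -0.8]
grip_width: 0.0428
```

```bash
python3 plan.py 490,114,115,91.7 490,114,60,91.7
```

```text
t 18.8 at [489.3 111.1 125. ] x [ 0.003 -0.001 -1.   ] jaw deg 92.5 F [-0.  -1.4 -0.8] w 42.8 q [-0.31  0.51 -0.05  2.02  0.04  0.61  1.23]
-> [490.0, 114.0, 115.0, 91.7] n 1
  each [0.332, 0.096, 0.027] rot [0.132, 0.024, 0.014]
-> [490.0, 114.0, 60.0, 91.7] n 2
  each [0.917, 0.0, 0.0] rot [0.0, 0.0, 0.0]
```

Emit:
arm_command(delta_pos=[[0.33, 0.1, 0], [0.85, 0, 0], [0.85, 0, 0], [0.25, 0, 0], [0, 0, 0], [0, 0, 0]], rotation=[[0.13, 0, 0], [0, 0, 0], [0, 0, 0], [0, 0, 0], [0, 0, 0], [0, 0, 0]])

```text
clock: 19.4
position: [0.4905, 0.1091, 0.0544]
tool_rot: [-0.649, 1.565, -0.632]
force: [0.3, -0.6, -1.1]
grip_width: 0.043
```

```bash
python3 plan.py 489,114,46,91.7
```

```text
t 19.4 at [490.5 109.1  54.4] x [ 0.004 -0.003 -1.   ] jaw deg 90.9 F [ 0.3 -0.6 -1.1] w 43.0 q [-0.32  0.63 -0.03  2.05  0.05  0.45  1.2 ]
-> [489.0, 114.0, 46.0, 91.7] n 1
  each [0.278, 0.167, -0.05] rot [-0.127, 0.041, 0.031]
```

Emit:
arm_command(delta_pos=[[0.25, 0.17, -0.05], [0, 0, 0], [0, 0, 0]], rotation=[[-0.13, 0.04, 0.03], [0, 0, 0], [0, 0, 0]])

```text
clock: 19.7
position: [0.4899, 0.1146, 0.0481]
tool_rot: [0.345, 1.568, 0.375]
force: [0.9, 0.1, -1.6]
grip_width: 0.0428
```

Emit:
arm_command(delta_pos=[[0.07, 0, 0], [0, 0, 0]], rotation=[[0, 0, 0], [0, 0, 0]])

```text
clock: 19.9
position: [0.4902, 0.1148, 0.0464]
tool_rot: [0.34, 1.567, 0.37]
force: [-0.2, 0.4, -1.0]
grip_width: 0.0431
```

Emit:
arm_command(delta_pos=[[0.07, 0, 0], [0, 0, 0]], rotation=[[0, 0, 0], [0, 0, 0]])

```text
clock: 20.1
position: [0.4904, 0.1148, 0.0444]
tool_rot: [0.319, 1.567, 0.349]
force: [-0.6, 0.6, -1.9]
grip_width: 0.0429
```

Emit:
arm_command(delta_pos=[[0.06, 0, 0], [0, 0, 0]], rotation=[[0, 0, 0], [0, 0, 0]])

```text
clock: 20.3
position: [0.4905, 0.1147, 0.0425]
tool_rot: [0.302, 1.567, 0.332]
force: [0.1, 0.0, -1.4]
grip_width: 0.0432
```

Emit:
arm_command(delta_pos=[[0.06, 0, 0], [0, 0, 0]], rotation=[[0, 0, 0], [0, 0, 0]])

```text
clock: 20.5
position: [0.4906, 0.1147, 0.0424]
tool_rot: [0.27, 1.566, 0.3]
force: [0.3, -0.5, -1.9]
grip_width: 0.0428
```

Emit:
arm_command(delta_pos=[[0, 0, 0], [0, 0, 0], [0, 0, 0], [-0.5, 0, 0], [-1, 0, 0], [-1, 0, 0], [-1, 0, 0], [-1, 0, 0], [0, 0, 0]], rotation=[[0, 0, 0], [0, 0, 0], [0, 0, 0], [0, 0, 0], [0, 0, 0], [0, 0, 0], [0, 0, 0], [0, 0, 0], [0, 0, 0]], gripper=-0.4)

```text
clock: 21.4
position: [0.4894, 0.1145, 0.1812]
tool_rot: [0.326, 1.569, 0.356]
force: [-0.7, 0.2, -0.4]
grip_width: 0.0598
```

```bash
python3 plan.py 449,-19,140,1.7 449,-19,37,1.7
```

```text
t 21.4 at [489.4 114.5 181.2] x [ 0.002  0.001 -1.   ] jaw deg 91.7 F [-0.7  0.2 -0.4] w 59.8 q [-0.31  0.42 -0.05  1.98  0.03  0.74  1.22]
-> [449.0, -19.0, 140.0, 1.7] n 16
   [[0.085, -0.275, -0.093], [0.085, -0.283, -0.065], [0.086, -0.288, -0.037], [0.086, -0.29, -0.009], [0.086, -0.29, 0.02], [0.086, -0.287, 0.048], [0.086, -0.28, 0.076], [0.086, -0.272, 0.103], [0.086, -0.26, 0.129], [0.086, -0.246, 0.154], [0.086, -0.23, 0.178], [0.086, -0.211, 0.199], [0.086, -0.191, 0.219], [0.086, -0.168, 0.237], [0.086, -0.144, 0.252], [0.086, -0.119, 0.265]] 
   rot [0.938, 0.001, -0.001]
-> [449.0, -19.0, 37.0, 1.7] n 4
  each [0.858, 0.0, 0.0] rot [0.0, 0.0, 0.0]
```

Emit:
arm_command(delta_pos=[[0.08, -0.28, -0.09], [0.08, -0.28, -0.07], [0.08, -0.29, -0.04], [0.08, -0.29, 0], [0.08, -0.29, 0.02], [0.08, -0.29, 0.05], [0.08, -0.28, 0.08], [0.08, -0.27, 0.1], [0.08, -0.26, 0.13], [0.08, -0.25, 0.15]], rotation=[[0.94, 0, 0], [0.94, 0, 0], [0.94, 0, 0], [0.94, 0, 0], [0.94, 0, 0], [0.94, 0, 0], [0.94, 0, 0], [0.94, 0, 0], [0.94, 0, 0], [0.94, 0, 0]])

```text
clock: 22.4
position: [0.4609, 0.0284, 0.1523]
tool_rot: [-0.705, 1.57, -1.696]
force: [0.6, -0.4, -0.4]
grip_width: 0.0598
```

Emit:
arm_command(delta_pos=[[0.08, -0.23, 0.18], [0.08, -0.21, 0.2], [0.08, -0.19, 0.22], [0.08, -0.17, 0.24], [0.08, -0.14, 0.25], [0.08, -0.12, 0.26], [0, 0, 0], [0, 0, 0]], rotation=[[0.94, 0, 0], [0.94, 0, 0], [0.94, 0, 0], [0.94, 0, 0], [0.94, 0, 0], [0.94, 0, 0], [0, 0, 0], [0, 0, 0]])

```text
clock: 23.2
position: [0.4405, -0.0242, 0.1334]
tool_rot: [-0.744, 1.563, -2.351]
force: [0.7, 0.0, -0.7]
grip_width: 0.0591
```

```bash
python3 -c "
from slabs import *
im=look(.045,(160,165,300,240),.045,(400,200,402,202)); save(im,(148,172,308,240),5,'t7.png')"
python3 plan.py 449,-19,80,1.7 449,-19,37,1.7
```

```text
red {'c': (493.4, 195.6), 'size': (82.7, 42.7), 'ang': 1.4}
white {'c': (497.4, -304.6), 'size': (2.6, 2.5), 'ang': -2.5}
t 23.2 at [440.5 -24.1 133.4] x [-0.005 -0.005 -1.   ] jaw deg -2.1 F [ 0.1 -0.5 -0.9] w 60.0 q [-0.37  0.45  0.37  2.18 -0.29  0.57  0.18]
-> [449.0, -19.0, 80.0, 1.7] n 2
   [[0.888, 0.143, -0.095], [0.889, 0.144, -0.088]] 
   rot [-0.314, 0.025, 0.025]
-> [449.0, -19.0, 37.0, 1.7] n 2
  each [0.717, 0.0, 0.0] rot [0.0, 0.0, 0.0]
```

View pics/t7.png

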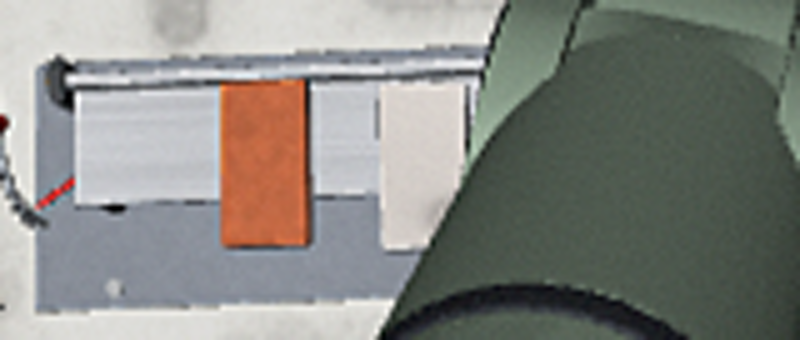

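Emit:
arm_command(delta_pos=[[0.88, 0.15, -0.1], [0.88, 0.15, -0.1], [0, 0, 0], [0.5, 0, 0], [0, 0, 0]], rotation=[[-0.32, 0.02, 0.02], [-0.32, 0.02, 0.02], [0, 0, 0], [0, 0, 0], [0, 0, 0]])

```text
clock: 23.75
position: [0.4511, -0.0165, 0.0655]
tool_rot: [1.942, 1.569, 0.414]
force: [-0.5, -0.6, 0.9]
grip_width: 0.0598
```

```bash
python3 plan.py 449,-19,37,1.7
```

```text
t 23.8 at [451.1 -16.5  65.5] x [ 0.001  0.001 -1.   ] jaw deg 2.5 F [-0.5 -0.6  0.9] w 59.8 q [-0.28  0.59  0.25  2.19 -0.36  0.4   0.3 ]
-> [449.0, -19.0, 37.0, 1.7] n 1
  each [0.949, -0.076, 0.08] rot [0.127, -0.005, -0.014]
```

Emit:
arm_command(delta_pos=[[0.8, -0.08, 0.1], [0.15, 0, 0], [0, 0, 0]], rotation=[[0.13, 0, 0], [0, 0, 0], [0, 0, 0]])

```text
clock: 24.05
position: [0.4504, -0.0194, 0.0399]
tool_rot: [1.792, 1.567, 0.251]
force: [0.0, 0.5, -0.5]
grip_width: 0.0597
```

Emit:
arm_command(delta_pos=[[0, 0, 0], [0, 0, 0], [0, 0, 0], [0, 0, 0], [0, 0, 0], [0, 0, 0]], rotation=[[0, 0, 0], [0, 0, 0], [0, 0, 0], [0, 0, 0], [0, 0, 0], [0, 0, 0]], gripper=1, grip_force=40)

```text
clock: 24.65
position: [0.4487, -0.0192, 0.0432]
tool_rot: [2.315, 1.569, 0.775]
force: [1.6, -1.5, -8.4]
grip_width: 0.0124
```

Run:
```python
from h import *
o=monitor.observe(); print(o['position'],o['force'],o['grip_width'])
t=np.radians(np.arange(0,61,5)); X=-.1*np.cos(t)+.012*np.sin(t); Z=.1*np.sin(t)+.012*np.cos(t)
print('y',(np.diff(X)*1000/30).round(3)); print('x',(-np.diff(Z)*1000/30).round(3)); print(((X-X[0])*1000).round(1),((Z-Z[0])*1000).round(1))
```

```text
[ 0.44865489 -0.01918481  0.0432145 ] [ 1.55398238 -1.45297181 -8.44369657] 0.012363689582336903
y [0.048 0.073 0.097 0.121 0.144 0.165 0.186 0.205 0.222 0.238 0.252 0.264]
x [-0.289 -0.284 -0.276 -0.267 -0.255 -0.242 -0.227 -0.209 -0.191 -0.171
 -0.149 -0.127]
[ 0.   1.4  3.6  6.5 10.1 14.4 19.4 25.  31.1 37.8 44.9 52.5 60.4] [ 0.   8.7 17.2 25.5 33.5 41.1 48.4 55.2 61.5 67.2 72.3 76.8 80.6]
```

Emit:
arm_command(delta_pos=[[-0.14, 0.02, 0], [-0.14, 0.03, 0], [-0.14, 0.03, 0], [-0.14, 0.04, 0], [-0.14, 0.05, 0], [-0.14, 0.05, 0], [-0.13, 0.06, 0], [-0.13, 0.06, 0], [0, 0, 0]], rotation=[[0, 0, 0], [0, 0, 0], [0, 0, 0], [0, 0, 0], [0, 0, 0], [0, 0, 0], [0, 0, 0], [0, 0, 0], [0, 0, 0]])

```text
clock: 25.55
position: [0.4591, -0.0189, 0.0793]
tool_rot: [2.913, 1.569, 1.374]
force: [-1.6, -1.3, -1.6]
grip_width: 0.0122
```

```bash
python3 plan.py 459,-19,73,1.7
python3 - <<'E'
from tray import *
# TCP -> tilt guess by direction from the hinge
o=monitor.observe()['position']; print(o)
E
```

```text
t 25.6 at [459.1 -18.9  79.3] x [ 0.     0.001 -1.   ] jaw deg 1.8 F [-1.6 -1.3 -1.6] w 12.2 q [-0.3   0.57  0.28  2.16 -0.35  0.45  0.28]
-> [459.0, -19.0, 73.0, 1.7] n 1
  each [0.211, -0.005, 0.004] rot [0.016, -0.014, -0.003]
[ 0.45913122 -0.01888855  0.07933974]
```

Emit:
arm_command(delta_pos=[[-0.08, 0.06, 0], [-0.12, 0.07, 0], [-0.12, 0.08, 0], [-0.12, 0.08, 0], [-0.11, 0.09, 0], [-0.11, 0.09, 0], [-0.1, 0.1, 0], [-0.1, 0.1, 0], [0, 0, 0]], rotation=[[0, 0, 0], [0, 0, 0], [0, 0, 0], [0, 0, 0], [0, 0, 0], [0, 0, 0], [0, 0, 0], [0, 0, 0], [0, 0, 0]])

```text
clock: 26.45
position: [0.4778, -0.0184, 0.1068]
tool_rot: [-1.866, 1.564, 2.878]
force: [-2.4, -1.5, -5.2]
grip_width: 0.0123
```

```bash
python3 plan.py 509,-19,123,1.7
python3 - <<'E'
from slabs import *
im=look(.06,(160,165,300,240),.045,(400,200,402,202)); im=optics.grab_frame('scene'); save(im,(150,115,300,235),5,'s8.png')
E
```

```text
t 26.4 at [477.8 -18.4 106.8] x [-0.007  0.002 -1.   ] jaw deg 1.8 F [-2.4 -1.5 -5.2] w 12.3 q [-0.32  0.54  0.32  2.1  -0.32  0.55  0.26]
-> [509.0, -19.0, 123.0, 1.7] n 2
  each [-0.274, 0.518, 0.026] rot [0.007, -0.009, 0.031]
red {'c': (508.7, 200.1), 'size': (69.6, 44.3), 'ang': -6.2}
white {'c': (497.4, -304.6), 'size': (2.6, 2.5), 'ang': -2.5}
```

View pics/s8.png

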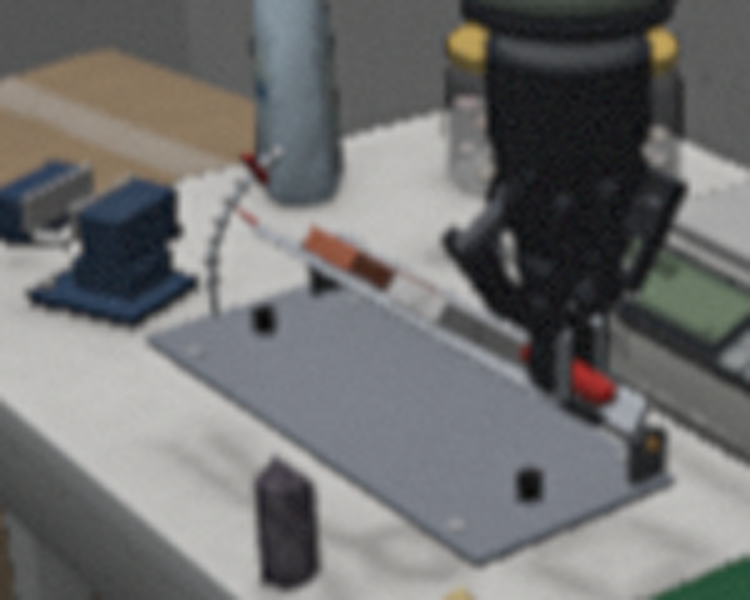

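Emit:
arm_command(delta_pos=[[-0.1, 0.11, 0], [-0.09, 0.11, 0], [-0.09, 0.12, 0], [-0.08, 0.12, 0], [-0.08, 0.12, 0], [-0.07, 0.13, 0], [-0.07, 0.13, 0], [-0.06, 0.13, 0], [0, 0, 0]], rotation=[[0, 0, 0], [0, 0, 0], [0, 0, 0], [0, 0, 0], [0, 0, 0], [0, 0, 0], [0, 0, 0], [0, 0, 0], [0, 0, 0]])

```text
clock: 27.45
position: [0.5008, -0.0177, 0.1256]
tool_rot: [-1.726, 1.548, 3.017]
force: [-0.1, 0.4, -2.6]
grip_width: 0.0126
```

```bash
python3 plan.py 509,-19,126,1.7
python3 - <<'E'
from tray import *
im=optics.grab_frame('scene'); im2=optics.grab_frame('top')
a=cv2.resize(im[120:185,190:300,::-1],None,fx=7,fy=7,interpolation=cv2.INTER_CUBIC)[:290]
a=cv2.resize(im[130:172,185:285,::-1],None,fx=7,fy=7,interpolation=cv2.INTER_CUBIC)
b=cv2.resize(im2[180:222,145:245,::-1],None,fx=7,fy=7,interpolation=cv2.INTER_CUBIC)
cv2.imwrite('pics/b9.png',np.vstack([a,b]))
p=[.5423,.1554,.03]
for t in (50,55,60,65):
    q=pts([*p,np.radians(t)],[[-.016,.14,0],[-.016,.062,0]])
    print(t,(proj(cs,q)-[185,130]).round(1).tolist(),(proj(ct,q)-[145,180]).round(1).tolist())
E
```

```text
t 27.4 at [500.8 -17.7 125.6] x [-0.023  0.003 -1.   ] jaw deg 1.8 F [-0.1  0.4 -2.6] w 12.6 q [-0.33  0.54  0.34  2.02 -0.3   0.65  0.24]
-> [509.0, -19.0, 126.0, 1.7] n 1
  each [-0.021, 0.271, 0.052] rot [0.008, -0.034, 0.216]
50 [[18.1, 25.0], [33.4, 33.6]] [[12.6, 20.6], [44.4, 19.4]]
55 [[19.3, 23.5], [34.6, 32.0]] [[12.2, 18.6], [44.1, 17.4]]
60 [[20.6, 22.2], [36.0, 30.6]] [[11.8, 16.5], [43.8, 15.2]]
65 [[22.0, 20.9], [37.4, 29.3]] [[11.5, 14.3], [43.6, 13.1]]
```

View pics/b9.png

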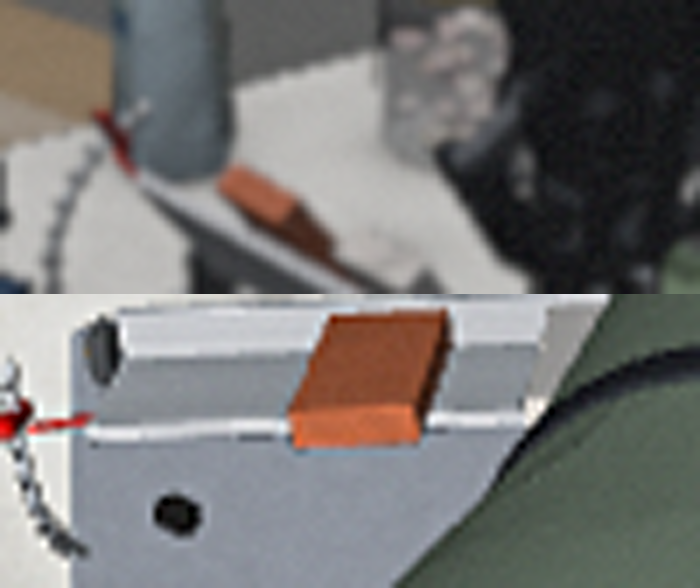

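Emit:
arm_command(delta_pos=[[-0.08, 0.14, 0], [-0.07, 0.14, 0], [0, 0, 0]], rotation=[[0, 0, 0.1], [0, 0, 0.1], [0, 0, 0]])

```text
clock: 27.85
position: [0.5079, -0.0174, 0.1297]
tool_rot: [-2.335, 1.565, 2.408]
force: [-0.2, 0.1, -3.4]
grip_width: 0.0126
```

```bash
cat > tilt.py <<'E'
from tray import *
g=optics.grab_frame('top').mean(2)
col=g[185:215,163:182].mean(1) if True else 0
# rectify small slope: edge falls ~ -0.04 px/col, negligible
print('profile rows185+',col.round(0).astype(int).tolist())
p=[.5423,.1554,.03]
for t in (0,45,50,55,60,65):
    q=pts([*p,np.radians(t)],[[-.016,.118,0],[-.016,.118,-.003]]); print(t,proj(ct,q).round(1).tolist())
E
python3 tilt.py; python3 plan.py 509,-19,126,1.7
```

```text
profile rows185+ [200, 204, 210, 183, 118, 127, 131, 131, 128, 125, 132, 173, 212, 185, 142, 146, 147, 148, 147, 147, 148, 148, 149, 145, 117, 105, 105, 104, 118, 139]
0 [[171.7, 212.3], [172.0, 212.5]]
45 [[166.9, 202.2], [167.2, 203.2]]
50 [[166.5, 200.3], [166.7, 201.3]]
55 [[166.2, 198.3], [166.4, 199.4]]
60 [[165.9, 196.1], [166.0, 197.3]]
65 [[165.6, 194.0], [165.7, 195.1]]
t 27.9 at [507.9 -17.5 129.7] x [-0.004  0.004 -1.   ] jaw deg 1.7 F [-2.6  0.1 -2.1] w 12.1 q [-0.33  0.54  0.34  2.02 -0.3   0.64  0.24]
-> [509.0, -19.0, 126.0, 1.7] n 1
  each [0.123, 0.036, 0.052] rot [0.007, -0.036, 0.038]
```

Emit:
arm_command(delta_pos=[[0, 0.02, 0], [0, 0, 0], [0, 0, 0], [0, 0, 0], [0, 0, 0]], rotation=[[0, 0, 0], [0, 0, 0], [0, 0, 0], [0, 0, 0], [0, 0, 0]])

```text
clock: 28.4
position: [0.5079, -0.0174, 0.1297]
tool_rot: [-2.213, 1.564, 2.529]
force: [-3.8, -0.1, -1.5]
grip_width: 0.0122
```

Emit:
arm_command(delta_pos=[[0, 0, 0], [0, 0, 0], [0, 0, 0], [0, 0, 0], [-0.5, 0, 0], [-1, 0, 0], [-1, 0, 0], [-1, -0.5, 0], [0, 0, 0]], rotation=[[0, 0, 0], [0, 0, 0], [0, 0, 0], [0, 0, 0], [0, 0, 0], [0, 0, 0], [0, 0, 0], [0, 0, 0], [0, 0, 0]], gripper=-0.2)

```text
clock: 29.3
position: [0.4955, -0.0185, 0.2391]
tool_rot: [3.088, 1.567, 1.547]
force: [1.4, -0.5, -0.6]
grip_width: 0.0514
```

```bash
python3 tilt.py
python3 - <<'E'
from h import *
im=optics.grab_frame('scene'); im2=optics.grab_frame('top')
a=cv2.resize(im[130:172,185:285,::-1],None,fx=7,fy=7,interpolation=cv2.INTER_CUBIC)
b=cv2.resize(im2[175:217,145:245,::-1],None,fx=7,fy=7,interpolation=cv2.INTER_CUBIC)
cv2.imwrite('pics/c10.png',np.vstack([a,b]))
E
python3 plan.py 440,114,200,1.7
```

```text
profile rows185+ [192, 196, 202, 175, 114, 122, 125, 126, 123, 120, 128, 166, 204, 178, 136, 141, 141, 142, 142, 142, 142, 143, 143, 140, 113, 100, 101, 100, 113, 134]
0 [[171.7, 212.3], [172.0, 212.5]]
45 [[166.9, 202.2], [167.2, 203.2]]
50 [[166.5, 200.3], [166.7, 201.3]]
55 [[166.2, 198.3], [166.4, 199.4]]
60 [[165.9, 196.1], [166.0, 197.3]]
65 [[165.6, 194.0], [165.7, 195.1]]
t 29.4 at [495.4 -17.9 235.8] x [-0.004  0.002 -1.   ] jaw deg 1.8 F [ 0.2 -0.1  0.2] w 51.0 q [-0.42  0.36  0.43  1.96 -0.19  0.87  0.15]
-> [440.0, 114.0, 200.0, 1.7] n 5
  each [0.242, -0.341, -0.89] rot [0.002, -0.005, 0.007]
```

View pics/c10.png

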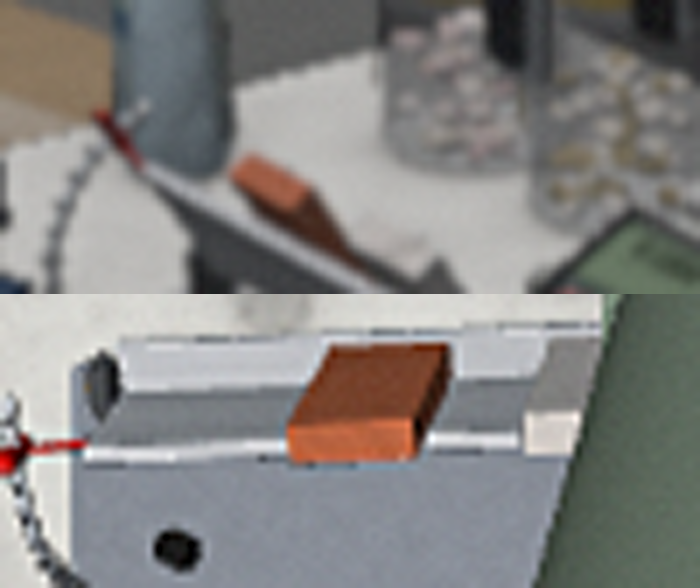

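Run:
```python
from tray import *
p=[.5423,.1554,.03,np.radians(60)]
u=lambda a:np.array(a)/7+[145,175-42]
R=lambda q:None
print('obs red',u([[290,425],[418,418],[410,460],[290,462]]).round(1).tolist(),'white',u([[526,415],[525,455]]).round(1).tolist())
for y in (.0415,-.04): print(y,proj(ct,pts(p,[[-.042,y+.022,.015],[-.042,y-.022,.015],[-.042,y-.022,0],[-.042,y+.022,0]])).round(1).tolist())
for y in (.0415,-.04):
    for lx in (-.135,-.035): print('TCP',y,lx,(pts(p,[[lx,y,.0075]])*1000).round(1))
```

```text
obs red [[186.4, 193.7], [204.7, 192.7], [203.6, 198.7], [186.4, 199.0]] white [[220.1, 192.3], [220.0, 198.0]]
0.0415 [[185.4, 193.1], [204.0, 192.3], [204.6, 198.3], [186.2, 199.0]]
-0.04 [[219.8, 191.7], [238.4, 191.0], [238.9, 197.0], [220.4, 197.7]]
TCP 0.0415 -0.135 [[456.1 194.3 192.2]]
TCP 0.0415 -0.035 [[506.1 195.8 105.6]]
TCP -0.04 -0.135 [[458.5 112.9 192.2]]
TCP -0.04 -0.035 [[508.5 114.4 105.6]]
```

```bash
python3 plan.py 458.5,113,205,1.7,-30 508.5,114,105.6,1.7,-30
```

```text
t 29.4 at [495.4 -17.9 235.8] x [-0.004  0.002 -1.   ] jaw deg 1.8 F [ 0.2 -0.1  0.2] w 51.0 q [-0.42  0.36  0.43  1.96 -0.19  0.87  0.15]
-> [458.5, 113.0, 205.0, 1.7, -30.0] n 6
   [[0.174, -0.182, -0.733], [0.157, -0.196, -0.733], [0.139, -0.209, -0.733], [0.119, -0.221, -0.733], [0.099, -0.23, -0.733], [0.078, -0.238, -0.733]] 
   rot [0.001, -0.004, 0.839]
-> [508.5, 114.0, 105.6, 1.7, -30.0] n 4
  each [0.926, -0.053, 0.004] rot [0.0, 0.0, 0.0]
```

Emit:
arm_command(delta_pos=[[0.17, -0.18, -0.73], [0.16, -0.2, -0.73], [0.14, -0.21, -0.73], [0.12, -0.22, -0.73], [0.1, -0.23, -0.73], [0.08, -0.24, -0.73], [0, 0, 0], [0, 0, 0]], rotation=[[0, 0, 0.84], [0, 0, 0.84], [0, 0, 0.84], [0, 0, 0.84], [0, 0, 0.84], [0, 0, 0.84], [0, 0, 0], [0, 0, 0]], gripper=0)

```text
clock: 30.25
position: [0.4647, 0.0826, 0.2039]
tool_rot: [1.511, 1.148, -0.034]
force: [0.2, -0.5, -0.2]
grip_width: 0.0427
```

```bash
python3 plan.py 478.5,113.8,157.6,1.7,-30 508.5,114.3,105.6,1.7,-30
```

```text
t 30.2 at [464.7  82.6 203.9] x [ 0.41  -0.014 -0.912] jaw deg 1.8 F [ 0.2 -0.5 -0.2] w 42.7 q [-0.85  0.23  0.5   2.36  0.31  0.2  -0.65]
-> [478.5, 113.8, 157.6, 1.7, -30.0] n 2
   [[0.791, -0.091, -0.534], [0.792, -0.132, -0.524]] 
   rot [0.015, 0.124, 0.484]
-> [508.5, 114.3, 105.6, 1.7, -30.0] n 3
  each [0.667, -0.0, 0.004] rot [0.0, 0.0, 0.0]
```

Emit:
arm_command(delta_pos=[[0.5, -0.1, -0.5], [0.5, -0.13, -0.5], [0, 0, 0], [0, 0, 0]], rotation=[[0, 0.12, 0.48], [0, 0.12, 0.48], [0, 0, 0], [0, 0, 0]])

```text
clock: 30.65
position: [0.4675, 0.0804, 0.1948]
tool_rot: [1.471, 1.123, -0.081]
force: [-0.1, 0.4, 0.3]
grip_width: 0.043
```

```bash
python3 plan.py 478.5,113.8,157.6,1.7,-30 508.5,114.3,105.6,1.7,-30
```

```text
t 30.6 at [467.5  80.4 194.8] x [ 0.431 -0.035 -0.902] jaw deg 1.7 F [-0.1  0.4  0.3] w 43.0 q [-0.77  0.24  0.38  2.38  0.71  0.18 -1.07]
-> [478.5, 113.8, 157.6, 1.7, -30.0] n 2
   [[0.619, -0.087, -0.581], [0.629, -0.112, -0.566]] 
   rot [0.008, 0.229, 0.375]
-> [508.5, 114.3, 105.6, 1.7, -30.0] n 3
  each [0.667, -0.0, 0.004] rot [0.0, 0.0, 0.0]
```

```bash
cat > kin.py <<'E'
from h import *
import itertools
from scipy.optimize import least_squares
LO=np.array([-2.91,-.3,-1.5,.17,-1.26,.16,-2.52]);HI=np.array([2.91,2.13,1.42,2.43,4.41,1.93,2.52])
def fk(q,P,sg):
    L1,L2,h,Lt,o1,o2=P; s=q*sg
    R=Ro.from_euler('z',s[0])*Ro.from_euler('y',s[1]); p=np.array([0,0,h])
    R=R*Ro.from_euler('z',s[2]); p=p+R.apply([o1,0,L1])
    R=R*Ro.from_euler('y',s[3])*Ro.from_euler('z',s[4]); p=p+R.apply([o2,0,L2])
    R=R*Ro.from_euler('y',s[5])*Ro.from_euler('z',s[6]); p=p+R.apply([0,0,Lt])
    return p,R   # tool axis = R z
D=[ # q, pos, tool x, jaw deg
([-1.32622,.52204,-.03634,1.59998,.02118,1.02107,-.11278],[193.4,594,244.7],[0,-.001,-1],72.0),
([-1.15,.42,.15,1.79,-.08,.94,-.37],[332.8,443.7,243.6],[-.002,-.002,-1],33.6),
([-.35,.42,.35,2.16,-.25,.59,.15],[445.1,-24.7,147.1],[.002,0,-1],-1.9),
([-.22,.64,.18,2.21,-.36,.31,.29],[448.8,-19.1,37],[.013,.004,-1],1.5),
([-.48,.79,-.05,1.52,.05,.83,1.06],[627.6,283.9,95.9],[.001,.003,-1],92.),
([.19,.59,.13,1.95,-.12,.62,1.3],[490.3,-207.1,102.5],[-.019,0,-1],51.5),
([-.31,.42,-.05,1.98,.03,.74,1.22],[489.4,114.5,181.2],[.002,.001,-1],91.7),
([-.42,.36,.43,1.96,-.19,.87,.15],[495.4,-17.9,235.8],[-.004,.002,-1],1.8),
([-.85,.23,.5,2.36,.31,.2,-.65],[464.7,82.6,203.9],[.41,-.014,-.912],1.8),
([-.77,.24,.38,2.38,.71,.18,-1.07],[467.5,80.4,194.8],[.431,-.035,-.902],1.7)]
def res(P,sg):
    r=[]
    for q,p,x,j in D:
        a,R=fk(np.array(q),P,sg); r+=list((a-np.array(p)/1e3)); r+=list(.15*(R.as_matrix()[:,2]-x))
    return np.array(r)
def fit():
    best=None
    for s in itertools.product([1,-1],repeat=3):
        sg=np.array([s[0],1,s[1],1,s[2],1,1.])
        f=least_squares(res,[.53,.42,.35,.34,0,0],args=(sg,))
        if best is None or f.cost<best[0]: best=(f.cost,f.x,sg,f.fun)
    return best
if __name__=='__main__':
    c,P,sg,f=fit(); print(c,P.round(4),sg,(f.reshape(-1,6)*1000).round(1))
    for q,p,x,j in D:
        R=fk(np.array(q),P,sg)[1].as_matrix(); print(j,[np.degrees(np.arctan2(R[1,k],R[0,k])).round(1) for k in (0,1)])
E
python3 kin.py
```

```text
0.014238515343139593 [0.4383 0.4657 0.4706 0.322  0.0313 0.0195] [-1.  1. -1.  1. -1.  1.  1.] [[-57.6  23.1   7.8  -0.   -0.    0. ]
 [-39.2  42.9   1.1  -0.4   0.2   0. ]
 [ -2.9  40.3  -5.9   1.   -0.3   0. ]
 [-42.8  44.3  -3.8  -0.8  -0.4   0. ]
 [-48.6  44.   11.2   0.3  -0.4   0. ]
 [  0.6  54.3  -0.1   1.2   0.1   0. ]
 [-12.5  61.4  -1.6   0.   -0.    0. ]
 [ 10.8  40.4  -5.2  -0.7  -0.7   0. ]
 [  3.7  35.2  -3.4   0.1  -0.5   0. ]
 [  2.4  36.9  -0.2   0.4   0.7   0.2]]
72.0 [np.float64(-95.1), np.float64(174.9)]
33.6 [np.float64(-103.5), np.float64(166.5)]
-1.9 [np.float64(161.1), np.float64(71.1)]
1.5 [np.float64(148.0), np.float64(58.0)]
92.0 [np.float64(150.7), np.float64(60.7)]
51.5 [np.float64(82.8), np.float64(-7.2)]
91.7 [np.float64(131.7), np.float64(41.7)]
1.8 [np.float64(165.1), np.float64(75.1)]
1.8 [np.float64(-103.1), np.float64(164.8)]
1.7 [np.float64(-58.8), np.float64(-143.0)]
```

```bash
python3 - <<'E'
s=open('kin.py').read()
a=s.index('def fk'); b=s.index('D=[')
s=s[:a]+'''def fk(q,P,sg):
    L1,L2,h,Lt,o1,o2,y1,y2,x6,j0=P; s=q*sg
    R=Ro.from_euler('z',s[0])*Ro.from_euler('y',s[1]); p=np.array([0,0,h])+R.apply([0,y1,0])
    R=R*Ro.from_euler('z',s[2]); p=p+R.apply([o1,0,L1])
    R=R*Ro.from_euler('y',s[3]); p=p+R.apply([o2,y2,0])
    R=R*Ro.from_euler('z',s[4]); p=p+R.apply([0,0,L2])
    R=R*Ro.from_euler('y',s[5]); p=p+R.apply([x6,0,0])
    R=R*Ro.from_euler('z',s[6]+j0); p=p+R.apply([0,0,Lt])
    return p,R   # tool axis = R z, jaws = R x
'''+s[b:]
s=s.replace("r+=list(.15*(R.as_matrix()[:,2]-x))","r+=list(.15*(R.as_matrix()[:,2]-x)); M=R.as_matrix(); r+=[.1*(M[0,0]*np.sin(np.radians(j))-M[1,0]*np.cos(np.radians(j)))]")
s=s.replace("repeat=3","repeat=4").replace("1,s[2],1,1.]","1,s[2],1,s[3]]").replace("[.53,.42,.35,.34,0,0]","[.5,.42,.35,.34,0,0,.03,0,0,0]").replace("reshape(-1,6)","reshape(-1,7)")
s=s[:s.index("    for q,p,x,j in D:\n        R=fk(np.array(q),P,sg)[1]")]
open('kin.py','w').write(s)
E
python3 kin.py
```

```text
3.66730703485511e-05 [ 0.533   0.419   0.3109  0.3074  0.0025 -0.001  -0.0254 -0.0343  0.0044
  0.0027] [-1  1 -1  1 -1  1 -1] [[ 0.3 -1.8  0.6 -0.  -0.   0.  -0.3]
 [-2.7  3.   0.4 -0.4  0.2  0.   0.6]
 [ 2.7 -0.7  1.5  1.  -0.3  0.   0.1]
 [-2.4 -2.1 -1.5 -0.8 -0.4  0.  -0.7]
 [ 0.9 -1.1 -1.4  0.3 -0.4  0.   0. ]
 [ 1.9  0.6  2.1  1.2  0.1  0.   0.2]
 [-0.1 -0.3 -0.8  0.  -0.   0.  -0.5]
 [-1.3  1.1 -1.3 -0.7 -0.7  0.   0.6]
 [ 0.8 -1.7 -0.4  0.1 -0.5  0.  -0.3]
 [-0.9  0.5  0.9  0.4  0.7  0.2  0.3]]
```

```bash
cat > reach.py <<'E'
from kin import *
from plan import target
from tray import pts
c,P,sg,f=fit()
def ik(pos,T,n=25,seed=0,marg=.05,q0=None):
    rng=np.random.default_rng(seed); best=None; M=T.as_matrix()  # tool frame: x axis, y jaws
    def F(q):
        p,R=fk(q,P,sg); R=R.as_matrix()
        return np.r_[(p-pos)*10,(R[:,2]-M[:,0])*2,(R[:,0]-M[:,1])*2]
    for i in range(n):
        s=q0 if (i==0 and q0 is not None) else rng.uniform(LO,HI)
        r=least_squares(F,np.clip(s,LO+marg+.001,HI-marg-.001),bounds=(LO+marg,HI-marg))
        if best is None or r.cost<best[0]: best=(r.cost,r.x)
        if best[0]<1e-6: break
    p,R=fk(best[1],P,sg); return best[0],best[1],np.linalg.norm(p-pos)*1e3
E
cat > r1.py <<'E'
from reach import *
def tool(t,a,flip):  # tray tilt deg, in-plane slant deg
    Y=Ro.from_euler('z',.03)*Ro.from_euler('y',np.radians(t)); A=Y.as_matrix()
    x=np.cos(np.radians(a))*A[:,0]+np.sin(np.radians(a))*A[:,1]; y=A[:,2]*flip
    return Ro.from_matrix(np.c_[x,y,np.cross(x,y)])
for t in (60,):
  for a in (0,-20,20,-40,40,60,-60):
    for y in (.0415,-.04):
      o=[]
      for lx in (-.035,-.075):
        best=min((ik(pts([.5423,.1554,.03,np.radians(t)],[[lx,y,.0075]])[0],tool(t,a,fl),8) for fl in (1,-1)),key=lambda k:k[0])
        o.append((round(best[0],6),round(best[2],1),best[1].round(2).tolist()))
      print(t,a,y,o)
E
time timeout 500 python3 r1.py
```

```text
60 0 0.0415 [(np.float64(0.0), np.float64(0.0), [0.31, 1.05, -1.41, 2.26, 1.76, 1.3, 1.16]), (np.float64(0.0), np.float64(0.0), [0.31, 0.9, -1.41, 2.28, 1.66, 1.22, 1.14])]
60 0 -0.04 [(np.float64(0.0), np.float64(0.0), [0.45, 0.88, -1.26, 2.33, 1.8, 1.03, -1.96]), (np.float64(0.0), np.float64(0.0), [0.32, 0.59, -1.04, 2.37, 1.72, 0.74, 1.11])]
60 -20 0.0415 [(np.float64(0.0), np.float64(0.0), [0.08, 1.17, -1.42, 2.1, 1.63, 1.77, 1.12]), (np.float64(0.0), np.float64(0.0), [-0.78, 0.53, -0.1, 2.18, 1.15, 0.74, -1.93])]
60 -20 -0.04 [(np.float64(0.0), np.float64(0.0), [0.1, 0.84, -1.07, 2.22, 1.57, 1.3, 1.1]), (np.float64(0.0), np.float64(0.0), [-0.05, 0.63, -0.86, 2.26, 1.44, 1.08, 1.12])]
60 20 0.0415 [(np.float64(0.0), np.float64(0.0), [0.3, 0.71, -0.9, 2.35, 2.35, 0.46, -2.47]), (np.float64(0.0), np.float64(0.0), [0.35, 0.62, -0.99, 2.37, 2.21, 0.42, -2.39])]
60 20 -0.04 [(np.float64(0.0), np.float64(0.0), [0.75, 0.96, -1.31, 2.35, 1.99, 0.64, 1.33]), (np.float64(0.0), np.float64(0.0), [0.81, 0.89, -1.4, 2.38, 1.87, 0.62, 1.37])]
60 -40 0.0415 [(np.float64(0.0), np.float64(0.0), [-
[... 701 characters left out ...]
-0.57, 1.18, 0.85, 2.23, 4.36, 1.88, 1.98]), (np.float64(0.0), np.float64(0.0), [0.96, 1.37, -1.39, 2.21, 1.04, 0.21, -0.48])]
60 60 -0.04 [(np.float64(0.0), np.float64(0.0), [0.78, 1.01, -0.75, 2.11, -1.17, 0.55, 1.76]), (np.float64(0.0), np.float64(0.0), [0.78, 0.92, -0.74, 2.16, -1.21, 0.6, 1.76])]
60 -60 0.0415 [(np.float64(0.0), np.float64(0.0), [-1.17, 1.02, 0.38, 1.74, 0.62, 1.2, -1.6]), (np.float64(0.0), np.float64(0.0), [-1.27, 0.98, 0.48, 1.79, 0.55, 1.18, -1.53])]
60 -60 -0.04 [(np.float64(0.0), np.float64(0.0), [-0.91, 0.93, 0.11, 1.88, 0.89, 1.24, -1.81]), (np.float64(0.0), np.float64(0.0), [-1.21, 0.94, 0.51, 1.95, 0.65, 1.04, -1.59])]
real	0m19.748s
user	0m20.136s
sys	0m0.124s
```

```bash
cat > r2.py <<'E'
from reach import *
from r1 import tool
E
sed -i 's/^for t in (60,):/if __name__=="__main__":\n for t in (60,):/; ' r1.py
python3 - <<'E'
s=open('r1.py').read().split('if __name__')[0]; open('r1.py','w').write(s)
E
cat > r2.py <<'E'
from r1 import *
o=monitor.observe(); q=o['qpos']; p0=o['position']; R0=Ro.from_euler('xyz',o['tool_rot'])
print(np.linalg.norm(fk(q,P,sg)[0]-p0)*1e3,'mm model err')
TP=[.5423,.1554,.03,np.radians(60)]
def path(q,p0,R0,wps,steps=8):
    for pos,T in wps:
        rv=(R0.inv()*T).as_rotvec()
        for i in range(1,steps+1):
            c,q,e=ik(p0+(pos-p0)*i/steps,R0*Ro.from_rotvec(rv*i/steps),n=1,q0=q,marg=.02)
        print('  end',q.round(2).tolist(),'err',round(e,1),'cost',round(c,5)); p0,R0=pos,T
    return q
for y in (.0415,-.04):
  for a in (-20,-30,-40):
    print(y,a); g=lambda lx:pts(TP,[[lx,y,.0075]])[0]
    T=tool(60,a,1); d=T.as_matrix()[:,0]; e=g(-.035)
    path(q,p0,R0,[(e-.1*d,T),(e,T),(e+[0,0,.08],T)])
E
python3 r2.py
```

```text
2.0149133073878907 mm model err
0.0415 -20
  end [-1.7, 0.93, 1.4, 2.29, -1.24, 0.5, -2.5] err 18.0 cost 0.1274
  end [-1.38, 0.83, 0.96, 2.25, -1.24, 0.18, -2.5] err 14.8 cost 0.09819
  end [-1.58, 0.98, 1.4, 2.23, -1.24, 0.53, -2.5] err 12.3 cost 0.06429
0.0415 -30
  end [-1.71, 1.03, 1.4, 2.26, -1.24, 0.52, -2.5] err 28.5 cost 0.31172
  end [-1.52, 1.09, 1.23, 2.2, -1.24, 0.44, -2.5] err 22.3 cost 0.21412
  end [-1.6, 1.05, 1.4, 2.23, -1.24, 0.51, -2.5] err 21.7 cost 0.18053
0.0415 -40
  end [-1.44, 0.79, 0.61, 1.91, 0.46, 0.93, 1.72] err 0.0 cost 0.0
  end [-1.31, 0.89, 0.59, 1.97, 0.55, 0.72, 1.65] err 0.0 cost 0.0
  end [-1.35, 0.75, 0.65, 1.96, 0.54, 0.84, 1.76] err 0.0 cost 0.0
-0.04 -20
  end [-1.63, 0.91, 1.4, 2.36, -1.24, 0.43, -2.5] err 8.1 cost 0.02394
  end [-1.31, 0.86, 1.01, 2.28, -1.24, 0.18, -2.5] err 9.2 cost 0.02758
  end [-1.5, 0.97, 1.4, 2.28, -1.24, 0.47, -2.5] err 2.9 cost 0.00314
-0.04 -30
  end [-1.64, 1.02, 1.4, 2.33, -1.24, 0.45, -2.5] err 19.6 cost 0.12936
  end [-1.38, 0.97, 1.1, 2.28, -1.24, 0.22, -2.5] err 14.1 cost 0.0829
  end [-1.52, 1.05, 1.4, 2.28, -1.24, 0.45, -2.5] err 12.6 cost 0.05201
-0.04 -40
  end [-1.17, 0.65, 0.32, 2.06, 0.77, 0.95, 1.47] err 0.0 cost 0.0
  end [-1.04, 0.78, 0.33, 2.1, 0.95, 0.76, 1.34] err 0.0 cost 0.0
  end [-1.1, 0.62, 0.41, 2.09, 0.84, 0.85, 1.54] err 0.0 cost 0.0
```

```bash
cat > sim.py <<'E'
from r1 import *
TP=[.5423,.1554,.03,np.radians(60)]
def step(q,pos,T,reg=.01,marg=.02):
    M=T.as_matrix()
    def F(x):
        p,R=fk(x,P,sg); R=R.as_matrix()
        return np.r_[(p-pos)*10,(R[:,2]-M[:,0])*2,(R[:,0]-M[:,1])*2,reg*(x-q)]
    r=least_squares(F,np.clip(q,LO+marg+.001,HI-marg-.001),bounds=(LO+marg,HI-marg)).x
    p,R=fk(r,P,sg); return r,np.linalg.norm(p-pos)*1e3,np.degrees(np.arccos(np.clip(R.as_matrix()[:,2]@M[:,0],-1,1)))
def path(q,p0,R0,wps,steps=12,show=True):
    out=[];bad=0
    for pos,T in wps:
        rv=(R0.inv()*T).as_rotvec(); mj=0
        for i in range(1,steps+1):
            qn,e,ea=step(q,p0+(pos-p0)*i/steps,R0*Ro.from_rotvec(rv*i/steps)); mj=max(mj,abs(qn-q).max()); q=qn; bad=max(bad,e+ea)
        out.append((q.round(2).tolist(),round(e,1),round(ea,1),'maxstep',round(mj,2))); p0,R0=pos,T
    return bad,out
E
cat > r3.py <<'E'
from sim import *
q=np.array([-.42,.36,.43,1.96,-.19,.87,.15]); p0,_=fk(q,P,sg); R0=target(1.8)
for y in (.0415,-.04):
  for a in (0,-15,-25,-35,-45,25,40):
    T=tool(60,a,1); d=T.as_matrix()[:,0]; e=pts(TP,[[-.035,y,.0075]])[0]; V=tool(90,a,1)
    b,o=path(q,p0,R0,[(e-.12*d+[.02,0,.05],V),(e-.12*d,T),(e,T),(e+[0,0,.08],T)])
    print(y,a,'bad',round(b,1)); [print('   ',k) for k in o]
E
python3 r3.py
```

```text
0.0415 0 bad 0.0
    ([0.3, 0.53, -1.13, 1.85, 0.54, 1.11, 2.14], np.float64(0.0), np.float64(0.0), 'maxstep', np.float64(2.35))
    ([0.04, 0.34, -0.94, 2.32, 1.32, 0.66, 1.24], np.float64(0.0), np.float64(0.0), 'maxstep', np.float64(0.14))
    ([-0.02, 0.65, -0.82, 2.27, 1.74, 0.75, 0.96], np.float64(0.0), np.float64(0.0), 'maxstep', np.float64(0.04))
    ([0.04, 0.47, -0.87, 2.22, 1.42, 0.67, 1.26], np.float64(0.0), np.float64(0.0), 'maxstep', np.float64(0.03))
0.0415 -15 bad 0.0
    ([-0.02, 0.59, -0.98, 1.74, 0.65, 1.35, 1.96], np.float64(0.0), np.float64(0.0), 'maxstep', np.float64(2.35))
    ([-0.25, 0.48, -0.87, 2.16, 1.17, 1.07, 1.21], np.float64(0.0), np.float64(0.0), 'maxstep', np.float64(0.08))
    ([-0.23, 0.69, -0.74, 2.17, 1.47, 1.0, 1.06], np.float64(0.0), np.float64(0.0), 'maxstep', np.float64(0.02))
    ([-0.17, 0.54, -0.81, 2.12, 1.27, 1.01, 1.28], np.float64(0.0), np.float64(0.0), 'maxstep', np.float64(0.02))
0.0415 -25 bad 0.0
    ([-0.2, 0.66, -0.89, 1.66, 0.71, 1.51, 1.88], np.float64(0.0), np.float64(0.0), 'maxstep', np.float64(2.35))
    ([-0.41, 0.59, -0.8, 
[... 4773 characters left out ...]
4(0.48))
    ([0.83, 1.03, -1.34, 2.34, 1.97, 0.58, 1.44], np.float64(0.0), np.float64(0.0), 'maxstep', np.float64(0.16))
    ([0.89, 0.78, -1.39, 2.29, 1.6, 0.4, 1.66], np.float64(0.0), np.float64(0.0), 'maxstep', np.float64(0.04))
-0.04 40 bad 28.8
    ([1.04, 0.94, -1.48, 1.92, 0.47, 0.94, 2.5], np.float64(15.0), np.float64(6.4), 'maxstep', np.float64(2.35))
    ([1.26, 1.01, -1.48, 2.31, 1.05, 0.32, 2.5], np.float64(6.8), np.float64(3.0), 'maxstep', np.float64(0.07))
    ([0.98, 1.16, -1.32, 2.26, 1.71, 0.3, 1.92], np.float64(0.0), np.float64(0.0), 'maxstep', np.float64(0.13))
    ([1.05, 1.05, -1.48, 2.23, 1.24, 0.35, 2.24], np.float64(0.0), np.float64(0.0), 'maxstep', np.float64(0.05))
```

```bash
cat > r3.py <<'E'
from sim import *
for d in D[:5]:
    R=fk(np.array(d[0]),P,sg)[1].as_matrix(); print('jaw',d[3],np.degrees(np.arctan2(R[1,0],R[0,0])).round(1))
import sim
q=np.array([-.42,.36,.43,1.96,-.19,.87,.15]); p0,R0m=fk(q,P,sg)
M=R0m.as_matrix(); R0=Ro.from_matrix(np.c_[M[:,2],M[:,0],M[:,1]])   # tool x, y(jaws as model), z
for y in (.0415,-.04):
  for a in (0,-20,-35):
   for fl in (1,-1):
    T=tool(60,a,fl); d=T.as_matrix()[:,0]; e=pts(TP,[[-.035,y,.0075]])[0]; V=tool(90,a,fl)
    b,o=path(q,p0,R0,[(e-.12*d+[.02,0,.05],V),(e-.12*d,T),(e,T),(e+[0,0,.08],T)])
    print(y,a,fl,'bad',round(b,1)); [print('   ',k[0],float(k[1]),float(k[2]),float(k[4])) for k in o]
E
python3 r3.py
```

```text
jaw 72.0 -108.2
jaw 33.6 -146.0
jaw -1.9 178.2
jaw 1.5 -178.9
jaw 92.0 -88.0
0.0415 0 1 bad 0.0
    [-0.19, 0.34, -0.41, 1.87, 0.16, 0.96, 2.5] 0.0 0.0 0.21
    [-0.62, 0.23, -0.16, 2.35, 1.19, 0.41, 1.32] 0.0 0.0 0.21
    [-0.49, 0.53, -0.21, 2.3, 1.87, 0.42, 0.72] 0.0 0.0 0.07
    [-0.55, 0.35, -0.13, 2.25, 1.3, 0.36, 1.31] 0.0 0.0 0.06
0.0415 0 -1 bad 0.0
    [-0.81, 0.33, 0.38, 1.91, -0.15, 0.93, -0.32] 0.0 0.0 0.04
    [-1.34, 0.28, 0.7, 2.38, 0.84, 0.18, -1.46] 0.0 0.0 0.54
    [-0.58, 0.53, -0.09, 2.31, 1.93, 0.37, -2.5] 0.0 0.0 0.17
    [-0.69, 0.35, 0.04, 2.26, 1.25, 0.3, -1.8] 0.0 0.0 0.08
0.0415 -20 1 bad 0.0
    [-0.54, 0.47, -0.27, 1.73, 0.39, 1.23, 2.19] 0.0 0.0 0.18
    [-0.85, 0.41, -0.16, 2.13, 0.95, 0.89, 1.35] 0.0 0.0 0.09
    [-0.78, 0.62, -0.06, 2.15, 1.23, 0.69, 1.15] 0.0 0.0 0.03
    [-0.75, 0.46, -0.1, 2.11, 1.04, 0.79, 1.4] 0.0 0.0 0.02
0.0415 -20 -1 bad 0.0
    [-1.07, 0.5, 0.48, 1.76, 0.07, 1.13, -0.62] 0.0 0.0 0.08
    [-1.56, 0.54, 0.8, 2.17, 0.47, 0.55, -1.32] 0.0 0.0 0.07
    [-1.35, 0.79, 0.74, 2.18, 0.48, 0.24, -1.33] 0.0 0.0 0.03
    [-1.38, 0.59, 0.
[... 1468 characters left out ...]
, 0.89, 2.3, 0.58, 0.41, -1.31] 0.0 0.0 0.08
    [-1.18, 0.72, 0.67, 2.29, 1.28, 0.18, -2.0] 0.0 0.0 0.17
    [-1.07, 0.45, 0.49, 2.25, 0.97, 0.46, -1.58] 0.0 0.0 0.05
-0.04 -35 1 bad 0.0
    [-0.59, 0.55, -0.23, 1.74, 0.55, 1.37, 2.11] 0.0 0.0 0.18
    [-0.84, 0.53, -0.15, 2.08, 0.94, 1.1, 1.33] 0.0 0.0 0.08
    [-0.73, 0.69, -0.06, 2.13, 1.18, 0.9, 1.18] 0.0 0.0 0.02
    [-0.72, 0.53, -0.08, 2.11, 1.06, 0.99, 1.38] 0.0 0.0 0.02
-0.04 -35 -1 bad 0.0
    [-1.13, 0.61, 0.57, 1.77, 0.2, 1.19, -0.67] 0.0 0.0 0.1
    [-1.53, 0.71, 0.82, 2.12, 0.44, 0.68, -1.31] 0.0 0.0 0.06
    [-1.34, 0.91, 0.81, 2.16, 0.49, 0.37, -1.34] 0.0 0.0 0.03
    [-1.38, 0.73, 0.86, 2.14, 0.51, 0.54, -1.25] 0.0 0.0 0.02
```

```bash
cat > r4.py <<'E'
from sim import *
o=monitor.observe(); q=o['qpos']; p0=o['position']; M=Ro.from_euler('xyz',o['tool_rot']).as_matrix()
def md(T): # real tool -> model frame (jaw sign flipped)
    A=T.as_matrix(); return Ro.from_matrix(np.c_[A[:,0],-A[:,1],-A[:,2]])
R0=md(Ro.from_matrix(M))
for a in (-30,-35,-40):
  T=tool(60,a,1); V=tool(90,a,1); d=T.as_matrix()[:,0]
  e=pts(TP,[[-.036,.0415+.002,.0075]])[0]; e2=pts(TP,[[-.036,-.04+.002,.0075]])[0]
  W=[(e-.12*d,T),(e,T),(e+[0,0,.08],T),(np.array([.48,.1,.24]),V),(np.array([.491,-.235,.2]),V),(np.array([.491,-.235,.081]),V),(np.array([.491,-.235,.2]),V),(np.array([.47,0.05,.24]),V),
     (e2-.12*d,T),(e2,T),(e2+[0,0,.08],T),(np.array([.48,0,.24]),V),(np.array([.491,-.14,.2]),V),(np.array([.491,-.14,.081]),V)]
  b,o=path(q,p0,R0,[(x,md(t)) for x,t in W]); print(a,'bad',round(b,1)); [print('   ',k[0],float(k[1]),float(k[2]),float(k[4])) for k in o]
E
python3 r4.py
```

```text
-30 bad 0.0
    [-1.36, 0.58, 0.46, 2.02, 0.62, 0.86, -1.54] 0.0 0.0 0.14
    [-1.24, 0.77, 0.5, 2.07, 0.74, 0.58, -1.63] 0.0 0.0 0.02
    [-1.24, 0.6, 0.5, 2.05, 0.7, 0.74, -1.49] 0.0 0.0 0.01
    [-0.84, 0.47, 0.32, 1.89, 0.35, 1.1, -0.71] 0.0 0.0 0.07
    [-0.3, 0.48, 0.46, 2.04, 0.53, 0.66, -0.29] 0.0 0.0 0.06
    [-0.31, 0.73, 0.49, 2.1, 0.57, 0.38, -0.45] 0.0 0.0 0.02
    [-0.3, 0.48, 0.46, 2.04, 0.53, 0.66, -0.29] 0.0 0.0 0.02
    [-0.79, 0.42, 0.34, 1.97, 0.39, 1.04, -0.67] 0.0 0.0 0.05
    [-1.29, 0.51, 0.47, 2.17, 0.76, 0.76, -1.6] 0.0 0.0 0.08
    [-1.17, 0.75, 0.56, 2.2, 0.95, 0.44, -1.75] 0.0 0.0 0.03
    [-1.15, 0.55, 0.52, 2.17, 0.85, 0.63, -1.55] 0.0 0.0 0.02
    [-0.69, 0.41, 0.34, 1.99, 0.43, 0.99, -0.61] 0.0 0.0 0.09
    [-0.46, 0.46, 0.4, 2.06, 0.52, 0.76, -0.46] 0.0 0.0 0.02
    [-0.46, 0.71, 0.42, 2.12, 0.56, 0.48, -0.61] 0.0 0.0 0.02
-35 bad 0.0
    [-1.36, 0.65, 0.45, 1.95, 0.59, 0.95, -1.53] 0.0 0.0 0.15
    [-1.24, 0.81, 0.49, 2.02, 0.69, 0.68, -1.6] 0.0 0.0 0.02
    [-1.25, 0.65, 0.5, 2.0, 0.67, 0.83, -1.49] 0.0 0.0 0.01
    [-0.89, 0.51, 0.35, 1.88, 0.39, 
[... 805 characters left out ...]
 0.91, -1.48] 0.0 0.0 0.01
    [-0.93, 0.55, 0.37, 1.87, 0.43, 1.19, -0.79] 0.0 0.0 0.06
    [-0.45, 0.55, 0.54, 2.09, 0.73, 0.67, -0.55] 0.0 0.0 0.05
    [-0.47, 0.83, 0.58, 2.13, 0.8, 0.4, -0.77] 0.0 0.0 0.03
    [-0.45, 0.55, 0.54, 2.09, 0.72, 0.67, -0.55] 0.0 0.0 0.03
    [-0.89, 0.5, 0.39, 1.95, 0.47, 1.12, -0.77] 0.0 0.0 0.04
    [-1.32, 0.66, 0.49, 2.04, 0.65, 0.91, -1.56] 0.0 0.0 0.07
    [-1.19, 0.84, 0.54, 2.11, 0.79, 0.63, -1.66] 0.0 0.0 0.02
    [-1.2, 0.66, 0.55, 2.09, 0.76, 0.78, -1.52] 0.0 0.0 0.02
    [-0.82, 0.49, 0.42, 1.99, 0.51, 1.06, -0.72] 0.0 0.0 0.07
    [-0.61, 0.54, 0.49, 2.08, 0.65, 0.79, -0.64] 0.0 0.0 0.02
    [-0.6, 0.8, 0.5, 2.12, 0.7, 0.54, -0.83] 0.0 0.0 0.02
```

```bash
cat > p2.py <<'E'
# p2.py x,y,z,t,a ... (mm, deg): slab-plane tilt t (60 on the tray, 90 upright), in-plane slant a
from h import *
import sys
def tool(t,a):
    A=(Ro.from_euler('z',.03)*Ro.from_euler('y',np.radians(t))).as_matrix()
    x=np.cos(np.radians(a))*A[:,0]+np.sin(np.radians(a))*A[:,1]; y=A[:,2]
    return Ro.from_matrix(np.c_[x,y,np.cross(x,y)])
o=monitor.observe(); p=o['position']*1000; R=Ro.from_euler('xyz',o['tool_rot'])
print('t',round(o['clock'],1),'at',p.round(1),'F',o['force'].round(1),'w',round(o['grip_width']*1000,1),'q',o['qpos'].round(2))
for w in sys.argv[1:]:
    w=[float(v) for v in w.split(',')]; q=np.array(w[:3]); T=tool(*w[3:])
    rv=(R.inv()*T).as_rotvec(degrees=True); d=q-p
    n=max(1,int(np.ceil(max(abs(R.inv().apply(d)).max()/28,np.abs(rv).max()/5.8,np.linalg.norm(rv)/8.2,np.linalg.norm(d)/45))))
    dp=[(( R*Ro.from_rotvec(rv*i/n,degrees=True)).inv().apply(d/n)/30).round(2).tolist() for i in range(n)]
    print('->',w,'n',n,'rot',(rv/6/n).round(2).tolist()); print('  ',dp if n>1 and np.linalg.norm(rv)>1 else dp[0]); p,R=q,T
E
python3 - <<'E'
import sys; sys.argv=['x']
sys.path.insert(0,'.')
from tray import pts; import numpy as np
from p2 import tool
TP=[.5423,.1554,.03,np.radians(60)]; d=tool(60,-30).as_matrix()[:,0]
for y in (.0435,-.038):
    e=pts(TP,[[-.036,y,.0075]])[0]
    print(y,[(k,((e-k*d)*1000).round(1).tolist()) for k in (.12,.05,0)])
E
python3 p2.py 456,247,190,60,-30
```

```text
t 30.6 at [467.5  80.4 194.8] F [-0.1  0.4  0.3] w 43.0 q [-0.77  0.24  0.38  2.38  0.71  0.18 -1.07]
0.0435 [(0.12, [451.8, 256.2, 196.5]), (0.05, [483.1, 222.2, 144.0]), (0, [505.5, 197.8, 106.5])]
-0.038 [(0.12, [454.2, 174.8, 196.5]), (0.05, [485.6, 140.7, 144.0]), (0, [508.0, 116.4, 106.5])]
t 30.6 at [467.5  80.4 194.8] F [-0.1  0.4  0.3] w 43.0 q [-0.77  0.24  0.38  2.38  0.71  0.18 -1.07]
-> [456.0, 247.0, 190.0, 60.0, -30.0] n 6 rot [0.03, -0.76, 0.12]
   [[-0.04, -0.04, -0.93], [-0.11, -0.05, -0.92], [-0.18, -0.05, -0.91], [-0.25, -0.05, -0.89], [-0.32, -0.05, -0.87], [-0.39, -0.05, -0.84]]
```

Emit:
arm_command(delta_pos=[[-0.15, -0.05, -0.93], [-0.2, -0.05, -0.92], [-0.2, -0.05, -0.91], [-0.3, -0.05, -0.89], [-0.35, -0.05, -0.87], [-0.4, -0.05, -0.84], [0, 0, 0]], rotation=[[0.03, -0.76, 0.12], [0.03, -0.76, 0.12], [0.03, -0.76, 0.12], [0.03, -0.76, 0.12], [0.03, -0.76, 0.12], [0.03, -0.76, 0.12], [0, 0, 0]])

```text
clock: 31.35
position: [0.446, 0.2305, 0.1994]
tool_rot: [0.847, 0.905, -0.827]
force: [0.6, 0.2, 0.2]
grip_width: 0.0428
```

```bash
python3 p2.py 451.8,256.2,196.5,60,-30 483.1,222.2,144,60,-30 505.5,197.8,106.5,60,-30
```

```text
t 31.4 at [446.  230.5 199.4] F [0.6 0.2 0.2] w 42.8 q [-1.34  0.53  0.46  2.07  0.61  0.82 -1.49]
-> [451.8, 256.2, 196.5, 60.0, -30.0] n 1 rot [0.1, -0.36, 0.41]
   [-0.23, 0.14, -0.84]
-> [483.1, 222.2, 144.0, 60.0, -30.0] n 3 rot [0.0, 0.0, 0.0]
   [0.78, -0.0, -0.0]
-> [505.5, 197.8, 106.5, 60.0, -30.0] n 2 rot [0.0, 0.0, 0.0]
   [0.83, 0.0, 0.0]
```

Good configuration (q6 = 0.82). Proceed to the pre-grasp.

Emit:
arm_command(delta_pos=[[-0.23, 0.14, -0.84], [0, 0, 0], [0.75, 0, 0], [0.75, 0, 0], [0.5, 0, 0], [0, 0, 0]], rotation=[[0.1, -0.36, 0.41], [0, 0, 0], [0, 0, 0], [0, 0, 0], [0, 0, 0], [0, 0, 0]])

```text
clock: 31.95
position: [0.4724, 0.2269, 0.146]
tool_rot: [0.82, 0.871, -0.857]
force: [0.1, -0.1, -0.3]
grip_width: 0.0424
```

```bash
python3 p2.py 483.1,222.2,144,60,-30 505.5,197.8,106.5,60,-30
```

```text
t 31.9 at [472.4 226.9 146. ] F [ 0.1 -0.1 -0.3] w 42.4 q [-1.29  0.67  0.46  2.05  0.64  0.73 -1.54]
-> [483.1, 222.2, 144.0, 60.0, -30.0] n 1 rot [0.14, -0.01, 0.29]
   [0.28, 0.28, 0.03]
-> [505.5, 197.8, 106.5, 60.0, -30.0] n 2 rot [0.0, 0.0, 0.0]
   [0.83, 0.0, 0.0]
```

Emit:
arm_command(delta_pos=[[0.28, 0.28, 0.03], [0, 0, 0], [0.5, 0, 0], [0.5, 0, 0], [0, 0, 0]], rotation=[[0.14, 0, 0.29], [0, 0, 0], [0, 0, 0], [0, 0, 0], [0, 0, 0]])

```text
clock: 32.45
position: [0.4941, 0.2085, 0.1224]
tool_rot: [0.849, 0.859, -0.835]
force: [-0.8, 0.0, 0.4]
grip_width: 0.0422
```

```bash
python3 p2.py 505.5,197.8,106.5,60,-30
python3 - <<'E'
from h import *
im=optics.grab_frame('wrist'); save(im,(0,0,560,420),1.2,'w11.png')
E
```

```text
t 32.5 at [494.1 208.5 122.4] F [-0.8  0.   0.4] w 42.2 q [-1.26  0.73  0.49  2.06  0.69  0.63 -1.59]
-> [505.5, 197.8, 106.5, 60.0, -30.0] n 1 rot [0.02, -0.03, 0.11]
   [0.74, 0.06, -0.0]
```

View pics/w11.png

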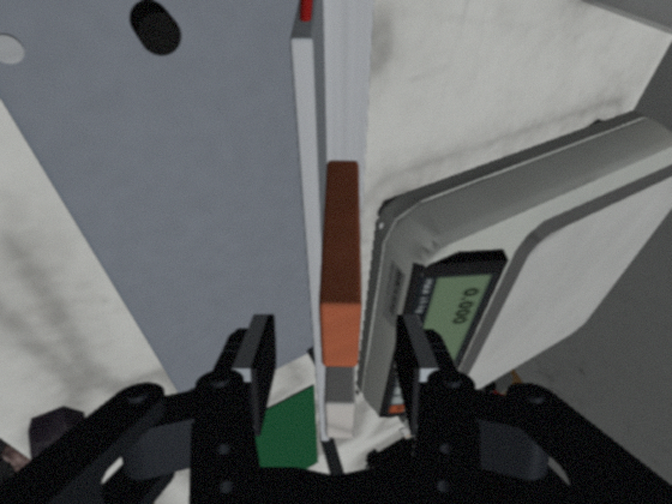

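Emit:
arm_command(delta_pos=[[0.5, 0.06, 0], [0.25, 0, 0], [0, 0, 0]], rotation=[[0, 0, 0.1], [0, 0, 0], [0, 0, 0]])

```text
clock: 32.8
position: [0.5049, 0.2006, 0.1083]
tool_rot: [0.86, 0.854, -0.821]
force: [0.1, 0.1, 0.8]
grip_width: 0.0429
```

```bash
python3 p2.py 505.5,197.8,106.5,60,-30
```

```text
t 32.8 at [504.9 200.6 108.3] F [0.1 0.1 0.8] w 42.9 q [-1.25  0.77  0.5   2.07  0.72  0.58 -1.61]
-> [505.5, 197.8, 106.5, 60.0, -30.0] n 1 rot [0.02, -0.07, 0.02]
   [0.1, -0.01, 0.05]
```

Emit:
arm_command(delta_pos=[[0.08, 0, 0.05], [0, 0, 0], [0, 0, 0], [0, 0, 0], [0, 0, 0], [0, 0, 0], [0, 0, 0]], rotation=[[0, 0, 0], [0, 0, 0], [0, 0, 0], [0, 0, 0], [0, 0, 0], [0, 0, 0], [0, 0, 0]], gripper=1, grip_force=60)

```text
clock: 33.5
position: [0.5051, 0.1997, 0.1084]
tool_rot: [0.861, 0.856, -0.819]
force: [1.3, -0.3, -1.0]
grip_width: 0.0135
```

```bash
python3 p2.py 505,200,188,60,-30 480,100,240,90,-30 491,-235,200,90,-30
```

```text
t 33.5 at [505.1 199.7 108.4] F [ 1.3 -0.3 -1. ] w 13.5 q [-1.24  0.77  0.5   2.07  0.72  0.58 -1.61]
-> [505.0, 200.0, 188.0, 60.0, -30.0] n 3 rot [0.01, -0.03, 0.01]
   [-0.67, 0.44, 0.37]
-> [480.0, 100.0, 240.0, 90.0, -30.0] n 5 rot [-0.5, 0.0, -0.87]
   [[-0.01, 0.01, 0.77], [-0.01, -0.03, 0.77], [-0.0, -0.07, 0.77], [0.0, -0.11, 0.76], [0.02, -0.15, 0.75]]
-> [491.0, -235.0, 200.0, 90.0, -30.0] n 10 rot [0.0, 0.0, 0.0]
   [0.67, 0.0, 0.9]
```

Emit:
arm_command(delta_pos=[[-0.4, 0.26, 0.22], [-0.67, 0.44, 0.37], [-0.67, 0.44, 0.37], [-0.3, 0.2, 0.16], [0, 0, 0]], rotation=[[0, 0, 0], [0, 0, 0], [0, 0, 0], [0, 0, 0], [0, 0, 0]])

```text
clock: 34.0
position: [0.5045, 0.2007, 0.1904]
tool_rot: [0.857, 0.856, -0.821]
force: [-0.8, -0.2, -1.7]
grip_width: 0.0137
```

```bash
python3 p2.py 480,100,250,90,-30 485,-80,230,90,-30; python3 tilt.py | head -1
```

```text
t 34.0 at [504.5 200.7 190.4] F [-0.8 -0.2 -1.7] w 13.7 q [-1.25  0.59  0.5   2.04  0.68  0.75 -1.48]
-> [480.0, 100.0, 250.0, 90.0, -30.0] n 5 rot [-0.49, -0.02, -0.86]
   [[-0.05, 0.04, 0.79], [-0.05, -0.01, 0.8], [-0.05, -0.05, 0.79], [-0.04, -0.1, 0.79], [-0.03, -0.14, 0.78]]
-> [485.0, -80.0, 230.0, 90.0, -30.0] n 6 rot [0.0, 0.0, 0.0]
   [0.6, -0.0, 0.81]
profile rows185+ [66, 39, 28, 30, 32, 37, 51, 58, 36, 32, 46, 59, 36, 31, 29, 26, 26, 27, 30, 36, 35, 33, 33, 31, 31, 32, 37, 40, 41, 47]
```

Emit:
arm_command(delta_pos=[[-0.3, 0.1, 0.6], [-0.3, 0.1, 0.7], [-0.1, -0.05, 0.79], [-0.04, -0.1, 0.79], [-0.03, -0.14, 0.78], [0, 0, 0]], rotation=[[-0.49, 0, -0.86], [-0.49, 0, -0.86], [-0.49, 0, -0.86], [-0.49, 0, -0.86], [-0.49, 0, -0.86], [0, 0, 0]])

```text
clock: 34.65
position: [0.4774, 0.1146, 0.2557]
tool_rot: [-0.055, 1.05, -1.58]
force: [-0.5, 0.6, -1.9]
grip_width: 0.0135
```

```bash
python3 p2.py 480,100,250,90,-30 485,-80,230,90,-30 491,-231,180,90,-30
```

```text
t 34.6 at [477.4 114.6 255.7] F [-0.5  0.6 -1.9] w 13.5 q [-0.86  0.46  0.32  1.85  0.32  1.17 -0.68]
-> [480.0, 100.0, 250.0, 90.0, -30.0] n 1 rot [0.2, -0.03, 0.18]
   [0.41, 0.07, 0.33]
-> [485.0, -80.0, 230.0, 90.0, -30.0] n 6 rot [0.0, 0.0, 0.0]
   [0.6, -0.0, 0.81]
-> [491.0, -231.0, 180.0, 90.0, -30.0] n 5 rot [0.0, 0.0, 0.0]
   [0.79, 0.01, 0.71]
```

Emit:
arm_command(delta_pos=[[0.41, 0.07, 0.33], [0.6, 0, 0.81], [0.6, 0, 0.81], [0.6, 0, 0.81], [0.6, 0, 0.81], [0.6, 0, 0.81], [0.6, 0, 0.81]], rotation=[[0.2, -0.03, 0.18], [0, 0, 0], [0, 0, 0], [0, 0, 0], [0, 0, 0], [0, 0, 0], [0, 0, 0]])

```text
clock: 35.35
position: [0.4852, -0.0804, 0.2188]
tool_rot: [-0.0, 1.042, -1.534]
force: [0.2, -0.1, -1.3]
grip_width: 0.0138
```

Emit:
arm_command(delta_pos=[[0.7, 0, 0.72], [0.7, 0, 0.72], [0.7, 0, 0.72], [0.7, 0, 0.72], [0.5, 0, 0.6], [0, 0, 0], [0, 0, 0]], rotation=[[0, 0, 0], [0, 0, 0], [0, 0, 0], [0, 0, 0], [0, 0, 0], [0, 0, 0], [0, 0, 0]])

```text
clock: 36.05
position: [0.4877, -0.2246, 0.1753]
tool_rot: [-0.011, 1.039, -1.542]
force: [0.5, 0.3, -1.9]
grip_width: 0.0137
```

```bash
python3 p2.py 491,-231,120,90,-30 491,-231,88,90,-30
```

```text
t 36.0 at [ 487.7 -224.6  175.3] F [ 0.5  0.3 -1.9] w 13.7 q [-0.34  0.53  0.47  2.07  0.54  0.6  -0.34]
-> [491.0, -231.0, 120.0, 90.0, -30.0] n 2 rot [0.05, 0.04, 0.0]
   [0.85, 0.06, -0.37]
-> [491.0, -231.0, 88.0, 90.0, -30.0] n 1 rot [0.0, 0.0, 0.0]
   [0.92, -0.0, -0.53]
```

Emit:
arm_command(delta_pos=[[0.8, 0.06, -0.37], [0.8, 0.06, -0.37], [0, 0, 0], [0, 0, 0]], rotation=[[0.05, 0.04, 0], [0.05, 0.04, 0], [0, 0, 0], [0, 0, 0]])

```text
clock: 36.45
position: [0.4924, -0.225, 0.1198]
tool_rot: [0.0, 1.049, -1.537]
force: [0.7, -0.3, -1.6]
grip_width: 0.0138
```

```bash
python3 p2.py 491,-231,90,90,-30 491,-231,83,90,-30
python3 - <<'E'
from h import *
cs=cam('scene'); im=optics.grab_frame('scene'); hsv=cv2.cvtColor(im,cv2.COLOR_RGB2HSV).astype(int);H,S,V=hsv[...,0],hsv[...,1],hsv[...,2]
m=(((H<15)|(H>172))&(S>100)&(V>50)).astype(np.uint8)
o=monitor.observe(); p=o['position']
C=p+[0,-.004,.0042]  # top-centre of slab
B=[C+[sx*.0075,sy*.022,-dz] for dz in (0,.084) for sx in (-1,1) for sy in (-1,1)]
pr=proj(cs,np.array(B)).round(1); print('pred',pr.tolist())
k=[c for c in cv2.findContours(m,0,2)[0] if cv2.contourArea(c)>60]
for c in k: print(cv2.contourArea(c),cv2.boundingRect(c),np.array(cv2.approxPolyDP(c,2,True)).reshape(-1,2).tolist())
E
```

```text
t 36.5 at [ 492.4 -225.   119.8] F [ 0.7 -0.3 -1.6] w 13.8 q [-0.33  0.64  0.47  2.09  0.55  0.48 -0.41]
-> [491.0, -231.0, 90.0, 90.0, -30.0] n 2 rot [0.02, -0.01, -0.01]
   [0.48, -0.03, -0.16]
-> [491.0, -231.0, 83.0, 90.0, -30.0] n 1 rot [0.0, 0.0, 0.0]
   [0.2, -0.0, -0.12]
pred [[335.7, 219.7], [320.7, 211.1], [341.0, 217.3], [325.9, 208.9], [333.1, 253.8], [318.7, 244.6], [338.1, 251.3], [323.7, 242.2]]
457.5 (320, 212, 20, 41) [[330, 212], [333, 222], [328, 226], [324, 226], [322, 222], [320, 244], [334, 252], [337, 250], [339, 218]]
88.5 (264, 172, 19, 12) [[264, 173], [267, 178], [281, 183], [282, 179], [268, 172]]
```

Emit:
arm_command(delta_pos=[[0.5, -0.03, -0.16], [0.43, -0.03, -0.16], [0, 0, 0], [0, 0, 0]], rotation=[[0.02, 0, 0], [0.02, 0, 0], [0, 0, 0], [0, 0, 0]])

```text
clock: 36.9
position: [0.4932, -0.2286, 0.0943]
tool_rot: [0.016, 1.05, -1.524]
force: [-0.6, -0.4, -1.4]
grip_width: 0.0138
```

```bash
python3 p2.py 491,-231,83,90,-30
```

```text
t 36.9 at [ 493.2 -228.6   94.3] F [-0.6 -0.4 -1.4] w 13.8 q [-0.33  0.7   0.48  2.1   0.57  0.4  -0.44]
-> [491.0, -231.0, 83.0, 90.0, -30.0] n 1 rot [-0.01, -0.03, -0.08]
   [0.36, -0.08, -0.12]
```

Emit:
arm_command(delta_pos=[[0.2, 0, -0.11], [0, 0, 0], [0.06, 0, -0.03], [0, 0, 0]], rotation=[[-0.01, -0.03, -0.08], [0, 0, 0], [0, 0, 0], [0, 0, 0]])

```text
clock: 37.3
position: [0.4945, -0.2282, 0.087]
tool_rot: [0.006, 1.047, -1.536]
force: [0.2, 0.6, -1.4]
grip_width: 0.0135
```

```bash
python3 p2.py 493,-229,83,90,-30
```

```text
t 37.3 at [ 494.5 -228.2   87. ] F [ 0.2  0.6 -1.4] w 13.5 q [-0.33  0.72  0.48  2.09  0.56  0.4  -0.45]
-> [493.0, -229.0, 83.0, 90.0, -30.0] n 1 rot [-0.01, -0.0, -0.02]
   [0.13, -0.05, -0.05]
```

Orientation right, 4 mm to go; small guarded steps.

Emit:
arm_command(delta_pos=[[0.08, -0.03, -0.04], [0, 0, 0]], rotation=[[0, 0, 0], [0, 0, 0]])

```text
clock: 37.5
position: [0.4936, -0.2285, 0.0843]
tool_rot: [0.006, 1.047, -1.536]
force: [0.5, 0.2, -1.2]
grip_width: 0.0138
```

Emit:
arm_command(delta_pos=[[0.06, 0, -0.03], [0, 0, 0]], rotation=[[0, 0, 0], [0, 0, 0]])

```text
clock: 37.7
position: [0.494, -0.2293, 0.0829]
tool_rot: [0.008, 1.046, -1.534]
force: [-0.7, 2.4, 2.3]
grip_width: 0.0132
```

Emit:
arm_command(delta_pos=[[0.06, 0, -0.03], [0, 0, 0]], rotation=[[0, 0, 0], [0, 0, 0]])

```text
clock: 37.9
position: [0.4954, -0.2302, 0.0829]
tool_rot: [0.014, 1.044, -1.529]
force: [-0.4, 0.3, -2.7]
grip_width: 0.0137
```

```bash
python3 p2.py 495.4,-230.2,83,90,-30; python3 -c "
from h import *
print(Ro.from_euler('xyz',monitor.observe()['tool_rot']).as_matrix().round(3))"
```

```text
t 37.9 at [ 495.4 -230.2   82.9] F [-0.4  0.3 -2.7] w 13.7 q [-0.33  0.73  0.49  2.09  0.57  0.38 -0.46]
-> [495.4, -230.2, 83.0, 90.0, -30.0] n 1 rot [-0.04, 0.03, -0.06]
   [-0.0, -0.0, 0.0]
[[ 0.021  1.     0.022]
 [-0.502  0.029 -0.864]
 [-0.865  0.007  0.502]]
```

Emit:
arm_command(delta_pos=[[0, 0, 0], [0, 0, 0], [0, 0, 0], [0, 0, 0], [-0.3, 0, 0], [-0.6, 0, 0], [-0.9, 0, 0], [-0.9, 0, 0], [-0.9, 0, 0], [0, 0, 0]], rotation=[[0, 0, 0], [0, 0, 0], [0, 0, 0], [0, 0, 0], [0, 0, 0], [0, 0, 0], [0, 0, 0], [0, 0, 0], [0, 0, 0], [0, 0, 0]], gripper=0)

```text
clock: 38.9
position: [0.4919, -0.1731, 0.1809]
tool_rot: [0.009, 1.045, -1.534]
force: [0.8, -0.4, -0.3]
grip_width: 0.0428
```

```bash
cat > stand.py <<'E'
from h import *
import sys
def chk(color,cx,cy):
    cs=cam('scene'); im=optics.grab_frame('scene'); hsv=cv2.cvtColor(im,cv2.COLOR_RGB2HSV).astype(int);H,S,V=hsv[...,0],hsv[...,1],hsv[...,2]
    m=((((H<15)|(H>172))&(S>100)&(V>50)) if color=='red' else ((S<60)&(V>90))).astype(np.uint8)
    B=np.array([[cx+sx*.0075,cy+sy*.022,z] for z in (.087,.003) for sx in (-1,1) for sy in (-1,1)])
    pr=proj(cs,B); x0,y0=pr.min(0).astype(int)-8; x1,y1=pr.max(0).astype(int)+9
    print('pred',pr.round(1).tolist())
    mm=np.zeros_like(m); mm[y0:y1,x0:x1]=m[y0:y1,x0:x1]
    c=max(cv2.findContours(mm,0,2)[0],key=cv2.contourArea); print('obs',cv2.contourArea(c),'hull pred',cv2.contourArea(cv2.convexHull(pr.astype(np.float32))),cv2.approxPolyDP(c,1.5,True).reshape(-1,2).tolist())
    return im
if __name__=='__main__': chk(sys.argv[1],float(sys.argv[2]),float(sys.argv[3]))
E
python3 stand.py red .4955 -.2342; python3 tilt.py|head -1;  python3 p2.py 470,50,240,90,-30 454.2,174.8,196.5,60,-30
```

```text
pred [[337.5, 235.7], [322.6, 226.8], [342.6, 233.3], [327.7, 224.5], [334.8, 268.7], [320.6, 259.2], [339.7, 266.1], [325.5, 256.7]]
obs 562.0 hull pred 733.9651813944802 [[326, 227], [324, 228], [322, 259], [335, 267], [338, 265], [340, 234]]
profile rows185+ [205, 209, 215, 187, 121, 131, 134, 135, 132, 128, 136, 177, 217, 190, 144, 150, 152, 151, 151, 151, 152, 151, 153, 149, 120, 108, 107, 108, 121, 142]
t 39.0 at [ 491.  -174.4  179. ] F [-0.7  0.2 -0.9] w 42.8 q [-0.44  0.52  0.46  2.07  0.51  0.66 -0.41]
-> [470.0, 50.0, 240.0, 90.0, -30.0] n 6 rot [-0.01, 0.01, -0.0]
   [-0.92, -0.08, -0.91]
-> [454.2, 174.8, 196.5, 60.0, -30.0] n 5 rot [0.5, -0.0, 0.87]
   [[-0.17, -0.08, -0.87], [-0.17, -0.11, -0.86], [-0.19, -0.14, -0.86], [-0.2, -0.17, -0.85], [-0.22, -0.19, -0.84]]
```

Emit:
arm_command(delta_pos=[[-0.95, -0.08, -0.7], [-0.92, -0.08, -0.91], [-0.92, -0.08, -0.91], [-0.92, -0.08, -0.91], [-0.92, -0.08, -0.91], [-0.7, -0.08, -0.9]], rotation=[[0, 0, 0], [0, 0, 0], [0, 0, 0], [0, 0, 0], [0, 0, 0], [0, 0, 0]])

```text
clock: 39.6
position: [0.4674, 0.0414, 0.2364]
tool_rot: [-0.01, 1.038, -1.564]
force: [0.5, 0.7, 0.5]
grip_width: 0.0429
```

Emit:
arm_command(delta_pos=[[-0.17, -0.08, -0.87], [-0.17, -0.11, -0.86], [-0.19, -0.14, -0.86], [-0.2, -0.17, -0.85], [-0.22, -0.19, -0.84], [0, 0, 0], [0, 0, 0]], rotation=[[0.5, 0, 0.87], [0.5, 0, 0.87], [0.5, 0, 0.87], [0.5, 0, 0.87], [0.5, 0, 0.87], [0, 0, 0], [0, 0, 0]])

```text
clock: 40.3
position: [0.4521, 0.1736, 0.1868]
tool_rot: [0.865, 0.832, -0.83]
force: [0.7, -0.2, 0.8]
grip_width: 0.0426
```

```bash
python3 p2.py 454.2,174.8,196.5,60,-30 485.6,140.7,144,60,-30 508,116.4,106.5,60,-30; python3 tilt.py | head -1
```

```text
t 40.3 at [452.1 173.6 186.8] F [ 0.7 -0.2  0.8] w 42.6 q [-1.34  0.55  0.52  2.18  0.74  0.73 -1.62]
-> [454.2, 174.8, 196.5, 60.0, -30.0] n 1 rot [-0.1, 0.12, -0.1]
   [-0.22, 0.23, 0.09]
-> [485.6, 140.7, 144.0, 60.0, -30.0] n 3 rot [0.0, 0.0, 0.0]
   [0.78, 0.0, 0.0]
-> [508.0, 116.4, 106.5, 60.0, -30.0] n 2 rot [0.0, 0.0, 0.0]
   [0.83, 0.0, -0.0]
profile rows185+ [189, 191, 197, 171, 111, 119, 123, 123, 123, 120, 71, 20, 36, 43, 44, 40, 37, 49, 76, 83, 72, 76, 70, 61, 46, 43, 40, 36, 30, 31]
```

Emit:
arm_command(delta_pos=[[-0.22, 0.23, 0.09], [0, 0, 0], [0.78, 0, 0], [0.78, 0, 0], [0.55, 0, 0], [0, 0, 0], [0, 0, 0]], rotation=[[-0.1, 0.12, -0.1], [0, 0, 0], [0, 0, 0], [0, 0, 0], [0, 0, 0], [0, 0, 0], [0, 0, 0]])

```text
clock: 41.05
position: [0.4852, 0.1364, 0.1475]
tool_rot: [0.856, 0.852, -0.84]
force: [0.9, 0.0, -0.2]
grip_width: 0.0426
```

```bash
python3 p2.py 485.6,140.7,144,60,-30 499,126.2,121.5,60,-30 508,116.4,106.5,60,-30
```

```text
t 41.0 at [485.2 136.4 147.5] F [ 0.9  0.  -0.2] w 42.6 q [-1.23  0.64  0.54  2.19  0.81  0.57 -1.64]
-> [485.6, 140.7, 144.0, 60.0, -30.0] n 1 rot [-0.08, 0.04, 0.08]
   [0.02, -0.05, -0.18]
-> [499.0, 126.2, 121.5, 60.0, -30.0] n 2 rot [0.0, 0.0, 0.0]
   [0.5, -0.0, -0.0]
-> [508.0, 116.4, 106.5, 60.0, -30.0] n 1 rot [0.0, 0.0, 0.0]
   [0.67, 0.0, 0.0]
```

Emit:
arm_command(delta_pos=[[0, -0.05, -0.18], [0.5, 0, 0], [0.4, 0, 0], [0, 0, 0]], rotation=[[-0.08, 0.04, 0.08], [0, 0, 0], [0, 0, 0], [0, 0, 0]])

```text
clock: 41.45
position: [0.4974, 0.131, 0.1246]
tool_rot: [0.863, 0.851, -0.819]
force: [0.0, -0.2, 0.2]
grip_width: 0.0425
```

```bash
python3 p2.py 508,116.4,106.5,60,-30
python3 - <<'E'
from h import *
im=optics.grab_frame('wrist'); s=optics.grab_frame('scene')
a=cv2.resize(im[60:380,140:420,::-1],None,fx=1.4,fy=1.4,interpolation=cv2.INTER_CUBIC)
b=cv2.resize(s[130:290,180:380,::-1],None,fx=1.95,fy=2.8,interpolation=cv2.INTER_CUBIC)
cv2.imwrite('pics/w12.png',np.hstack([a,b])); print(a.shape,b.shape)
E
```

```text
t 41.5 at [497.4 131.  124.6] F [ 0.  -0.2  0.2] w 42.5 q [-1.22  0.71  0.57  2.2   0.87  0.48 -1.68]
-> [508.0, 116.4, 106.5, 60.0, -30.0] n 1 rot [-0.0, -0.05, -0.01]
   [0.85, -0.01, 0.09]
(448, 392, 3) (448, 390, 3)
```

View pics/w12.png

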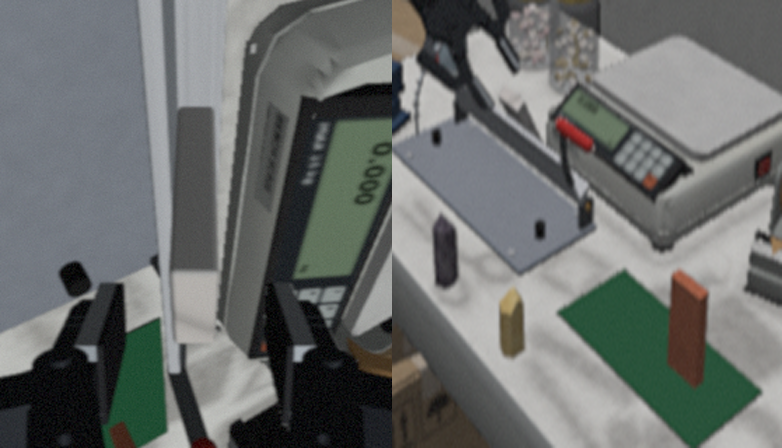

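Emit:
arm_command(delta_pos=[[0.5, 0, 0.05], [0.3, 0, 0.05], [0, 0, 0], [0, 0, 0]], rotation=[[0, -0.05, 0], [0, 0, 0], [0, 0, 0], [0, 0, 0]])

```text
clock: 41.95
position: [0.5074, 0.1197, 0.1096]
tool_rot: [0.864, 0.849, -0.818]
force: [-1.1, 0.4, -0.0]
grip_width: 0.0424
```

```bash
python3 p2.py 508,116.4,106.5,60,-30
```

```text
t 42.0 at [507.4 119.7 109.6] F [-1.1  0.4 -0. ] w 42.4 q [-1.2   0.76  0.59  2.2   0.9   0.42 -1.72]
-> [508.0, 116.4, 106.5, 60.0, -30.0] n 1 rot [-0.0, -0.05, -0.03]
   [0.14, -0.04, 0.05]
```

Emit:
arm_command(delta_pos=[[0.12, -0.04, 0.05], [0, 0, 0], [0, 0, 0]], rotation=[[0, -0.05, -0.03], [0, 0, 0], [0, 0, 0]])

```text
clock: 42.25
position: [0.5075, 0.1173, 0.1074]
tool_rot: [0.858, 0.848, -0.826]
force: [-0.6, 0.2, 0.2]
grip_width: 0.0427
```

Emit:
arm_command(delta_pos=[[0, 0, 0], [0, 0, 0], [0, 0, 0], [0, 0, 0], [0, 0, 0], [0, 0, 0]], rotation=[[0, 0, 0], [0, 0, 0], [0, 0, 0], [0, 0, 0], [0, 0, 0], [0, 0, 0]], gripper=1)

```text
clock: 42.85
position: [0.5076, 0.1176, 0.1078]
tool_rot: [0.859, 0.848, -0.825]
force: [-0.0, 0.1, -0.2]
grip_width: 0.0136
```

```bash
python3 p2.py 508,117,188,60,-30; python3 -c "
from tray import *
p=monitor.observe()['position']; TP=[.5423,.1554,.03,np.radians(60)]
R=Ro.from_euler('z',.03)*Ro.from_euler('y',np.radians(60)); print((R.inv().apply(p-[.5423,.1554,.03])+[.048,0,0])*1000)"
```

```text
t 42.9 at [507.6 117.6 107.8] F [-0.   0.1 -0.2] w 13.6 q [-1.2   0.76  0.59  2.2   0.9   0.42 -1.72]
-> [508.0, 117.0, 188.0, 60.0, -30.0] n 3 rot [-0.0, -0.0, -0.0]
   [-0.66, 0.45, 0.39]
[-37.29623554 -36.73596263   7.87663386]
```

Emit:
arm_command(delta_pos=[[-0.4, 0.26, 0.22], [-0.67, 0.44, 0.38], [-0.67, 0.44, 0.38], [-0.3, 0.2, 0.16], [0, 0, 0]], rotation=[[0, 0, 0], [0, 0, 0], [0, 0, 0], [0, 0, 0], [0, 0, 0]])

```text
clock: 43.35
position: [0.5065, 0.1183, 0.1904]
tool_rot: [0.855, 0.849, -0.828]
force: [0.2, 0.6, -1.6]
grip_width: 0.0134
```

```bash
python3 p2.py 485,10,240,90,-30 491,-136,180,90,-30
```

```text
t 43.4 at [506.5 118.3 190.4] F [ 0.2  0.6 -1.6] w 13.4 q [-1.18  0.55  0.55  2.17  0.82  0.63 -1.52]
-> [485.0, 10.0, 240.0, 90.0, -30.0] n 5 rot [-0.5, 0.0, -0.86]
   [[0.04, 0.02, 0.81], [0.04, -0.02, 0.81], [0.04, -0.06, 0.8], [0.05, -0.09, 0.8], [0.06, -0.13, 0.79]]
-> [491.0, -136.0, 180.0, 90.0, -30.0] n 5 rot [0.0, 0.0, 0.0]
   [0.83, 0.01, 0.64]
```

Emit:
arm_command(delta_pos=[[-0.1, 0.02, 0.81], [-0.1, -0.02, 0.81], [0, -0.06, 0.8], [0.05, -0.09, 0.8], [0.06, -0.13, 0.79], [0.48, 0, 0.86], [0.48, 0, 0.86], [0.48, 0, 0.86], [0, 0, 0]], rotation=[[-0.5, 0, -0.86], [-0.5, 0, -0.86], [-0.5, 0, -0.86], [-0.5, 0, -0.86], [-0.5, 0, -0.86], [0, 0, 0], [0, 0, 0], [0, 0, 0], [0, 0, 0]])

```text
clock: 44.25
position: [0.4824, -0.0792, 0.2438]
tool_rot: [-0.048, 1.046, -1.577]
force: [-0.2, 2.0, -0.3]
grip_width: 0.0139
```

```bash
python3 p2.py 491,-137,180,90,-30 491,-137,120,90,-30
```

```text
t 44.2 at [482.4 -79.2 243.8] F [-0.2  2.  -0.3] w 13.9 q [-0.6   0.39  0.41  2.01  0.45  0.94 -0.47]
-> [491.0, -137.0, 180.0, 90.0, -30.0] n 4 rot [0.04, 0.0, 0.04]
   [[0.7, 0.07, 0.15], [0.7, 0.06, 0.15], [0.7, 0.06, 0.15], [0.7, 0.06, 0.15]]
-> [491.0, -137.0, 120.0, 90.0, -30.0] n 2 rot [0.0, 0.0, 0.0]
   [0.87, -0.0, -0.5]
```

Emit:
arm_command(delta_pos=[[0.7, 0.07, 0.15], [0.7, 0.06, 0.15], [0.7, 0.06, 0.15], [0.7, 0.06, 0.15], [0.85, 0, -0.5], [0.85, 0, -0.5], [0, 0, 0], [0, 0, 0]], rotation=[[0.04, 0, 0.04], [0.04, 0, 0.04], [0.04, 0, 0.04], [0.04, 0, 0.04], [0, 0, 0], [0, 0, 0], [0, 0, 0], [0, 0, 0]])

```text
clock: 45.05
position: [0.4899, -0.1371, 0.1112]
tool_rot: [-0.009, 1.045, -1.55]
force: [-0.4, -0.7, -1.5]
grip_width: 0.0138
```

```bash
python3 p2.py 491,-137,90,90,-30 491,-137,83,90,-30; python3 stand.py red .4955 -.2342
```

```text
t 45.0 at [ 489.9 -137.1  111.2] F [-0.4 -0.7 -1.5] w 13.8 q [-0.49  0.65  0.44  2.1   0.52  0.55 -0.55]
-> [491.0, -137.0, 90.0, 90.0, -30.0] n 1 rot [0.01, 0.02, 0.04]
   [0.61, 0.04, -0.36]
-> [491.0, -137.0, 83.0, 90.0, -30.0] n 1 rot [0.0, 0.0, 0.0]
   [0.2, -0.0, -0.12]
pred [[337.5, 235.7], [322.6, 226.8], [342.6, 233.3], [327.7, 224.5], [334.8, 268.7], [320.6, 259.2], [339.7, 266.1], [325.5, 256.7]]
obs 562.0 hull pred 733.9651813944802 [[326, 227], [324, 228], [322, 259], [335, 267], [338, 265], [340, 234]]
```

Emit:
arm_command(delta_pos=[[0.5, 0.04, -0.3], [0.15, 0, -0.1], [0, 0, 0], [0, 0, 0]], rotation=[[0.01, 0.02, 0.04], [0, 0, 0], [0, 0, 0], [0, 0, 0]])

```text
clock: 45.5
position: [0.4931, -0.1356, 0.0919]
tool_rot: [0.011, 1.048, -1.531]
force: [0.3, -0.2, -2.0]
grip_width: 0.0137
```

```bash
python3 p2.py 491,-137,82.5,90,-30
```

```text
t 45.5 at [ 493.1 -135.6   91.9] F [ 0.3 -0.2 -2. ] w 13.7 q [-0.49  0.69  0.44  2.11  0.53  0.5  -0.58]
-> [491.0, -137.0, 82.5, 90.0, -30.0] n 1 rot [-0.02, -0.01, -0.05]
   [0.29, -0.07, -0.12]
```

Emit:
arm_command(delta_pos=[[0.17, -0.03, -0.09], [0, 0, 0], [0, 0, 0]], rotation=[[-0.02, -0.01, -0.06], [0, 0, 0], [0, 0, 0]])

```text
clock: 45.8
position: [0.4929, -0.1357, 0.0872]
tool_rot: [0.001, 1.048, -1.541]
force: [-0.7, 0.2, -1.8]
grip_width: 0.0137
```

Emit:
arm_command(delta_pos=[[0.07, 0, -0.04], [0, 0, 0]], rotation=[[0, 0, 0], [0, 0, 0]])

```text
clock: 46.0
position: [0.4929, -0.1357, 0.0848]
tool_rot: [0.001, 1.048, -1.541]
force: [0.4, 0.2, -0.2]
grip_width: 0.0133
```

Emit:
arm_command(delta_pos=[[0.06, 0, -0.03], [0, 0, 0]], rotation=[[0, 0, 0], [0, 0, 0]])

```text
clock: 46.2
position: [0.4931, -0.136, 0.0828]
tool_rot: [0.002, 1.047, -1.541]
force: [0.7, 0.4, 0.6]
grip_width: 0.0137
```

Emit:
arm_command(delta_pos=[[0.05, 0, -0.03], [0, 0, 0]], rotation=[[0, 0, 0], [0, 0, 0]])

```text
clock: 46.4
position: [0.4945, -0.1365, 0.0828]
tool_rot: [0.008, 1.046, -1.536]
force: [-0.1, 0.7, -1.9]
grip_width: 0.0135
```

```bash
python3 p2.py 493,-136,82.5,90,-30;  python3 -c "
from h import *
print(Ro.from_euler('xyz',monitor.observe()['tool_rot']).as_matrix()[:,1].round(3))"
```

```text
t 46.4 at [ 494.5 -136.5   82.8] F [-0.1  0.7 -1.9] w 13.5 q [-0.49  0.72  0.44  2.11  0.53  0.48 -0.59]
-> [493.0, -136.0, 82.5, 90.0, -30.0] n 1 rot [-0.03, 0.01, -0.02]
   [0.0, -0.05, -0.02]
[1.    0.028 0.004]
```

Emit:
arm_command(delta_pos=[[0, 0, 0], [0, 0, 0], [0, 0, 0], [0, 0, 0], [-0.3, 0, 0], [-0.6, 0, 0], [-0.9, 0, 0], [-0.9, 0, 0], [-0.9, 0, 0], [0, 0, 0]], rotation=[[0, 0, 0], [0, 0, 0], [0, 0, 0], [0, 0, 0], [0, 0, 0], [0, 0, 0], [0, 0, 0], [0, 0, 0], [0, 0, 0], [0, 0, 0]], gripper=0)

```text
clock: 47.4
position: [0.4914, -0.0795, 0.181]
tool_rot: [0.002, 1.046, -1.541]
force: [0.5, -0.9, 0.0]
grip_width: 0.0429
```

```bash
python3 stand.py white .4945 -.1395; python3 stand.py red .4955 -.2342|tail -1; python3 tilt.py|head -1; python3 plan.py 505,-19,200,1.7 509,-18,127,1.7
```

```text
pred [[306.3, 217.3], [293.2, 209.5], [311.3, 215.2], [298.3, 207.5], [304.9, 249.0], [292.4, 240.6], [309.8, 246.7], [297.3, 238.4]]
obs 734.5 hull pred 629.6646725444589 [[284, 199], [284, 232], [295, 228], [293, 231], [294, 240], [305, 247], [305, 232], [301, 228], [299, 229], [298, 225], [294, 226], [295, 212], [302, 217], [303, 225], [305, 225], [304, 220], [308, 217], [310, 218], [309, 232], [319, 238], [319, 220], [314, 219], [306, 211]]
obs 561.0 hull pred 733.9651813944802 [[326, 227], [324, 228], [322, 259], [335, 267], [338, 265], [340, 234]]
profile rows185+ [148, 146, 151, 146, 109, 113, 113, 112, 110, 109, 107, 113, 144, 140, 105, 106, 106, 104, 103, 101, 98, 97, 95, 93, 85, 65, 56, 49, 44, 47]
t 47.5 at [490.1 -81.5 178.6] x [ 0.011 -0.502 -0.865] jaw deg 1.5 F [-0.  -0.1 -1. ] w 42.8 q [-0.59  0.52  0.42  2.06  0.46  0.77 -0.55]
-> [505.0, -19.0, 200.0, 1.7] n 6
   [[-0.277, 0.092, -0.238], [-0.255, 0.092, -0.262], [-0.231, 0.092, -0.283], [-0.205, 0.092, -0.302], [-0.178, 0.093, -0.319], [-0.149, 0.093, -0.333]] 
   rot [-0.005, 0.838, 0.005]
-> [509.0, -18.0, 127.0, 1.7] n 3
  each [0.811, 0.045, -0.01] rot [0.0, 0.0, 0.0]
```

Emit:
arm_command(delta_pos=[[-0.35, 0.09, -0.3], [-0.26, 0.09, -0.27], [-0.23, 0.09, -0.28], [-0.2, 0.09, -0.3], [-0.18, 0.09, -0.32], [-0.15, 0.09, -0.33], [0, 0, 0]], rotation=[[0, 0.84, 0], [0, 0.84, 0], [0, 0.84, 0], [0, 0.84, 0], [0, 0.84, 0], [0, 0.84, 0], [0, 0, 0]])

```text
clock: 48.25
position: [0.5023, -0.017, 0.1966]
tool_rot: [-2.531, 1.551, 2.205]
force: [0.1, -0.1, -0.2]
grip_width: 0.0428
```

```bash
python3 plan.py 508,-18,160,1.7 508,-18,120,1.7
python3 - <<'E'
from h import *
# white slab from top camera: expected top-face centre at z=.087
c=cam('top'); im=optics.grab_frame('top'); hsv=cv2.cvtColor(im,cv2.COLOR_RGB2HSV).astype(int);H,S,V=hsv[...,0],hsv[...,1],hsv[...,2]
for n,cx,cy in (('white',.4945,-.1395),('red',.4955,-.2342)):
    print(n,proj(c,[[cx+a*.0075,cy+b*.022,.087] for a in(-1,1) for b in(-1,1)]).round(1).tolist())
m=((S<70)&(V>110)); m2=((H<15)|(H>170))&(S>120)&(V>60)
try: print(rect(c,m,.087,(312,180,393,232)))
except Exception as e: print(e)
try: print(rect(c,m2,.087,(312,180,400,232)))
except Exception as e: print(e)
E
```

```text
t 48.2 at [502.3 -17.  196.6] x [-0.012  0.016 -1.   ] jaw deg 1.3 F [ 0.1 -0.1 -0.2] w 42.8 q [-0.15  0.4   0.11  1.96 -0.08  0.79  0.02]
-> [508.0, -18.0, 160.0, 1.7] n 2
   [[0.609, 0.101, 0.028], [0.61, 0.097, 0.023]] 
   rot [-0.032, -0.079, 0.055]
-> [508.0, -18.0, 120.0, 1.7] n 2
  each [0.667, 0.0, 0.0] rot [0.0, 0.0, 0.0]
white [[345.0, 202.4], [326.7, 202.6], [344.8, 196.3], [326.6, 196.5]]
red [[384.4, 201.7], [366.1, 201.8], [384.2, 195.5], [365.9, 195.7]]
{'c': (534.4, -190.6), 'size': (171.9, 14.8), 'ang': 89.4}
{'c': (489.9, -226.5), 'size': (53.3, 24.4), 'ang': 89.5}
```

Emit:
arm_command(delta_pos=[[0.6, 0.1, 0.03], [0.6, 0.1, 0.02], [0.6, 0, 0], [0.6, 0, 0], [0, 0, 0]], rotation=[[-0.03, -0.08, 0.05], [-0.03, -0.08, 0.05], [0, 0, 0], [0, 0, 0], [0, 0, 0]])

```text
clock: 48.8
position: [0.5049, -0.0198, 0.1182]
tool_rot: [-0.397, 1.551, -1.935]
force: [-0.4, 0.1, 0.8]
grip_width: 0.0427
```

```bash
python3 plan.py 508,-18,120,1.7
```

```text
t 48.8 at [504.9 -19.8 118.2] x [-0.007 -0.019 -1.   ] jaw deg 1.9 F [-0.4  0.1  0.8] w 42.7 q [-0.17  0.53  0.11  2.02 -0.06  0.61  0.01]
-> [508.0, -18.0, 120.0, 1.7] n 1
  each [-0.062, 0.103, -0.054] rot [0.029, 0.177, 0.074]
```

Close, then arc down (reverse of the raise).

Emit:
arm_command(delta_pos=[[0, 0.1, 0], [0, 0, 0], [0, 0, 0], [0, 0, 0], [0, 0, 0]], rotation=[[0, 0.15, 0.05], [0, 0, 0], [0, 0, 0], [0, 0, 0], [0, 0, 0]], gripper=1, grip_force=25)

```text
clock: 49.3
position: [0.5078, -0.0192, 0.1185]
tool_rot: [-0.614, 1.565, -2.151]
force: [3.4, -0.1, -16.6]
grip_width: 0.0128
```

Emit:
arm_command(delta_pos=[[0.13, -0.26, 0], [0.15, -0.25, 0], [0.17, -0.24, 0], [0.19, -0.22, 0], [0.21, -0.2, 0], [0.23, -0.19, 0], [0, 0, 0]], rotation=[[0, 0, 0], [0, 0, 0], [0, 0, 0], [0, 0, 0], [0, 0, 0], [0, 0, 0], [0, 0, 0]])

```text
clock: 50.0
position: [0.4737, -0.0203, 0.0917]
tool_rot: [1.342, 1.554, -0.195]
force: [3.4, 2.3, -10.4]
grip_width: 0.0128
```

```bash
python3 plan.py 467.8,-18,85.6,1.7 448.8,-18.5,37,1.7
```

```text
t 50.0 at [473.7 -20.3  91.7] x [ 0.017 -0.003 -1.   ] jaw deg 1.9 F [  3.4   2.3 -10.4] w 12.8 q [-0.15  0.53  0.08  2.13 -0.08  0.47  0.03]
-> [467.8, -18.0, 85.6, 1.7] n 1
  each [0.201, -0.198, -0.085] rot [0.038, 0.037, -0.16]
-> [448.8, -18.5, 37.0, 1.7] n 2
  each [0.81, -0.317, -0.001] rot [0.0, 0.0, 0.0]
```

Emit:
arm_command(delta_pos=[[0.22, -0.18, 0], [0.24, -0.16, 0], [0.25, -0.14, 0], [0.27, -0.12, 0], [0.27, -0.1, 0], [0.28, -0.07, 0], [0.29, -0.05, 0], [0, 0, 0]], rotation=[[0, 0, -0.1], [0, 0, -0.05], [0, 0, 0], [0, 0, 0], [0, 0, 0], [0, 0, 0], [0, 0, 0], [0, 0, 0]])

```text
clock: 50.8
position: [0.4498, -0.0211, 0.0395]
tool_rot: [0.747, 1.567, -0.79]
force: [0.0, 1.1, -3.6]
grip_width: 0.0128
```

```bash
python3 plan.py 448.8,-18.5,37,1.7
```

```text
t 50.8 at [449.8 -21.1  39.5] x [ 0.003 -0.003 -1.   ] jaw deg 1.9 F [ 0.   1.1 -3.6] w 12.8 q [-0.13  0.62  0.06  2.19 -0.09  0.33  0.04]
-> [448.8, -18.5, 37.0, 1.7] n 1
  each [0.084, -0.03, -0.087] rot [0.034, 0.028, -0.026]
```

Emit:
arm_command(delta_pos=[[0.08, -0.02, 0], [0.06, 0, 0]], rotation=[[0, 0, 0], [0, 0, 0]])

```text
clock: 51.0
position: [0.4494, -0.0211, 0.0361]
tool_rot: [0.754, 1.567, -0.783]
force: [-6.2, 1.7, 6.6]
grip_width: 0.0134
```

Emit:
arm_command(delta_pos=[[0.08, 0, 0], [0.08, 0, 0]], rotation=[[0, 0, 0], [0, 0, 0]])

```text
clock: 51.2
position: [0.4488, -0.0211, 0.0321]
tool_rot: [0.481, 1.568, -1.056]
force: [-5.0, 2.3, 5.7]
grip_width: 0.0131
```

Emit:
arm_command(delta_pos=[[0.1, 0, 0], [0, 0, 0]], rotation=[[0, 0, 0], [0, 0, 0]])

```text
clock: 51.4
position: [0.4488, -0.0211, 0.0305]
tool_rot: [0.494, 1.568, -1.044]
force: [-1.4, 1.2, -7.1]
grip_width: 0.0129
```

Emit:
arm_command(delta_pos=[[0, 0, 0], [0, 0, 0], [0, 0, 0], [0, 0, 0], [-0.5, 0, 0], [-1, 0, 0], [-1, 0, 0], [-1, 0, 0], [-1, 0, 0], [-1, 0, 0]], rotation=[[0, 0, 0], [0, 0, 0], [0, 0, 0], [0, 0, 0], [0, 0, 0], [0, 0, 0], [0, 0, 0], [0, 0, 0], [0, 0, 0], [0, 0, 0]], gripper=-0.2)

```text
clock: 52.4
position: [0.4475, -0.0213, 0.1992]
tool_rot: [-0.795, 1.566, -2.333]
force: [-0.2, 0.7, -0.5]
grip_width: 0.0515
```

Emit:
arm_command(delta_pos=[[-0.8, 0, -0.9], [-0.3, 0, -0.9], [0, 0, -0.9], [0, 0, -0.9], [0, 0, -0.9], [0, 0, -0.9], [0, 0, -0.9], [0, 0, -0.9], [0, 0, -0.9], [0, 0, 0]], rotation=[[0, 0, 0], [0, 0, 0], [0, 0, 0], [0, 0, 0], [0, 0, 0], [0, 0, 0], [0, 0, 0], [0, 0, 0], [0, 0, 0], [0, 0, 0]])

```text
clock: 53.4
position: [0.441, 0.2305, 0.2382]
tool_rot: [1.312, 1.565, -0.231]
force: [-0.6, -0.3, 0.1]
grip_width: 0.051
```

```bash
python3 plan.py 440,230,250,1.7 | head -1
python3 - <<'E'
from tray import *
im=optics.grab_frame('top'); s=optics.grab_frame('scene'); g=im.mean(2)
hs=cv2.cvtColor(s,cv2.COLOR_RGB2HSV).astype(int);H,S,V=hs[...,0],hs[...,1],hs[...,2]
m=(((H<15)|(H>172))&(S>120)&(V>80)).astype(np.uint8)
for c in cv2.findContours(m,0,2)[0]:
    if cv2.contourArea(c)>40: print('red blob scene',cv2.contourArea(c),cv2.boundingRect(c))
p=[.5423,.1554,.03]
for t in (0,.05,.1): 
    q=proj(cs,pts([*p,t],[[-.052,-.172,.012]])); e=proj(ct,pts([*p,t],[[-.016,-.1,0],[-.016,.1,0],[-.052,-.172,.012]])); print(t,'handle scene',q.round(1).tolist(),'top',e.round(1).tolist())
# top: near edge of the tray, right part and handle
h2=cv2.cvtColor(im,cv2.COLOR_RGB2HSV).astype(int); m2=(((h2[...,0]<10)|(h2[...,0]>172))&(h2[...,1]>120)&(h2[...,2]>80)).astype(np.uint8)
for c in cv2.findContours(m2,0,2)[0]:
    if cv2.contourArea(c)>40: print('red blob top',cv2.contourArea(c),cv2.boundingRect(c),cv2.minAreaRect(c)[0])
u=int(e[0][0]); print('edge col',u,g[200:222,u-4:u+5].mean(1).round(0).astype(int).tolist())
# white slab: top face, red slab
grn=((h2[...,0]>60)&(h2[...,0]<95)&(h2[...,1]>110)); hole=~grn[192:230,310:398]
print('non-green cols/rows on mat:'); print('\n'.join(''.join('#' if v else '.' for v in r) for r in hole[:,::1]))
E
python3 stand.py white .4945 -.1395; python3 stand.py red .4955 -.2342|tail -1
```

```text
t 53.4 at [441.  230.5 238.2] x [ 0.006 -0.001 -1.   ] jaw deg 1.6 F [-0.6 -0.3  0.1] w 51.0 q [-0.62  0.33  0.02  1.94 -0.    0.87 -0.57]
red blob scene 92.0 (324, 227, 17, 21)
red blob scene 69.0 (246, 209, 17, 12)
0 handle scene [[253.8, 214.9]] top [[257.5, 209.0], [178.7, 212.1], [286.4, 221.5]]
0.05 handle scene [[254.0, 213.0]] top [[257.4, 208.8], [178.4, 211.9], [286.4, 221.0]]
0.1 handle scene [[254.3, 211.1]] top [[257.3, 208.5], [178.1, 211.6], [286.3, 220.3]]
red blob top 99.5 (273, 219, 26, 6) (285.5, 221.5)
red blob top 76.0 (365, 197, 18, 6) (373.5, 199.5)
edge col 257 [193, 190, 191, 199, 198, 191, 196, 201, 192, 121, 141, 142, 141, 141, 141, 142, 142, 141, 141, 141, 141, 140]
non-green cols/rows on mat:
.....................................................................................###
.....................................................................................###
......................................................................................##
...................................................................######.............##
.............
[... 2728 characters left out ...]
##.##############
................########################################################################
########################################################################################
########################################################################################
pred [[306.3, 217.3], [293.2, 209.5], [311.3, 215.2], [298.3, 207.5], [304.9, 249.0], [292.4, 240.6], [309.8, 246.7], [297.3, 238.4]]
obs 542.0 hull pred 629.6646725444589 [[284, 199], [284, 232], [293, 228], [295, 212], [304, 218], [310, 218], [309, 232], [319, 238], [319, 220], [314, 219], [311, 214]]
obs 561.0 hull pred 733.9651813944802 [[326, 227], [324, 228], [322, 259], [335, 267], [338, 265], [340, 234]]
```

Run:
```python
from h import *
a=cv2.imread('pics/s5.png')[:,:,::-1]; save(optics.grab_frame('scene'),(150,130,300,235),5,'s13.png'); b=cv2.imread('pics/s13.png')[:,:,::-1]
for im in (a,b):
    i=im[380:470,460:590].astype(float); w=np.clip(i[...,0]-i[...,1]-40,0,None); yy,xx=np.mgrid[0:i.shape[0],0:i.shape[1]]
    print((w*xx).sum()/w.sum()/5,(w*yy).sum()/w.sum()/5)
```

```text
12.361009869953827 8.584531706697167
12.38507980390305 8.485807011066942
```

Run:
```python
from h import *
c=cam('scene'); im=optics.grab_frame('scene'); old=cv2.imread('pics/scene0.png')[:,:,::-1]; old=cv2.resize(old,(560,420),interpolation=cv2.INTER_AREA)
for n,x,y in (('ame',.358,.051),('cit',.363,-.080)):
    u,v=proj(c,[[x,y,.035]])[0].astype(int); print(n,np.abs(im[v-15:v+16,u-8:u+9].astype(int)-old[v-15:v+16,u-8:u+9]).mean().round(1))
print(monitor.observe()['clock']); print(bot.job_done())
```

```text
ame 2.9
cit 2.9
53.7
the job is handed in; nothing more can be done
None
```

The job is done and was handed in at about 54 s of robot time. Two slabs were on the table, white and red. I saw no slate slab in the opening pictures.

**What I did**
- I lowered the tray to level and laid both slabs flat on it side by side, about 80 mm apart, each with a short end towards the far lip.
- I raised the tray to about 60° and left it there with both slabs aboard. The first slab was lifted off more than 5 s later.
- I pinched each slab by its raised end, with the tool slanted 30° sideways to stay within the joint ranges, and stood it on its short edge on the green mat.
- I lowered the tray to level again and moved the arm clear.

**Last checks**
- **Tilt at 60°:** the tray edge in the top camera read 60°, within about 1°.
- **Slabs:** the red slab's outline matches an upright slab within 1 to 2 pixels. The white slab's outline ran into the pale table in the side view, so that match is looser. In the top camera, though, it shows on the mat where an upright slab should be.
- **Tray level:** the handle sits within 0.1 pixel of where it was after the first lowering, about 0.003 rad.
- **Stone points:** the picture around both points is unchanged from the start.

**Went wrong or disagreed**
- The red slab touched the tray's lip while I was placing it, at about 11 N. I backed it off and set it down again.
- At the end of both lowerings the fingers slipped down the handle bar. The force reached about 42 N at the tool in the first and stayed under 10 N in the second. The first reading is above the 40 N limit for pressing, but it was on the fingers, not the gripper body.

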